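# Load the airing case and fit its keeper spring

## Robot

A 6-joint arm with a two-finger parallel gripper is mounted at the origin on a cart in front of the work surface, level with it; the furniture and walls round the work are solid. World frame = base frame: x ahead of the robot, y to its left, z up, the work surface at z = 0. Lengths are in mm, angles in rad, forces in N, time in s.
With the tool pointing down it reaches from about 400 to 925 mm from the base axis. Payload 12.5 kg.
Tool frame: the origin (TCP) lies midway between the tips of the shut fingers; the grasp point (between the pads) lies 19 mm behind it; z points along the fingers, y is the line along which they close (so a half turn about z gives the same grasp; the last joint's range is limited). The gripper opens to 95 mm and grips with 3 to 60 N. Pads are 20 mm wide; open, the fingers measure 119 mm over their backs; the gripper's body (75 mm by 180 mm) begins 59 mm behind the grasp point.
Start: joints at [-1.228, 0.491, 1.559, -0, 1.092, -0.106], TCP at [271.202, -563.113, 214.661] pointing down, gripper open.
Joint ranges: [-3.1, 3.1], [-0.84, 2.19], [0.05, 2.79], [-1.13, 4.28], [0.06, 2.93], [-2.69, 2.69]. Speed limits (rad/s): [2.22, 2.22, 2.79, 3.14, 3.14, 3.14].

## Interface

Orientations are given as [roll, pitch, yaw] about the fixed x, y, z axes, in that order (R = Rz(yaw) Ry(pitch) Rx(roll)).
In Python, from cell import env gives the robot as it stands.
- The arm moves only by the tool arm_command, never from a script. Its argument "targets" is a list of rows, each a list of 5 numbers: the shift along the tool's x, y, z in mm, then the turn about the tool's z in degrees, then the opening, from 0 (shut) to 1 (fully open). In form: [[tx, ty, tz, roll, fingers], ...]. A call has 1 to 5 rows; each row is the pose to reach, as a shift and turn from the pose commanded when the call began, along the tool's axes at that moment; what a row does not reach only later rows make up. A row lasts 1/10 s, in which the tool goes at most 50 mm and 8.59 degrees, less where a joint would pass 70% of its speed; a pose out of reach is approached as far as the arm can. A call with a gripper value outside its range is refused whole. The fingers move at their own pace and stop on an object; the grip force is fixed at half the most. Time passes only in rows, so rows that repeat a pose let the fingers close. It gives the time, the measured TCP pose, the force, the opening and the grip force at its end, in the units of the state.
- env.state(): the state, without advancing time (a new reading comes with each control period).
- env.read_camera(name): name is "scene" or "side" or "wrist"; returns a dict with "frame" (480x640x3 uint8, red, green, blue), "vertical_fov" (degrees; the focal length in pixels is half the picture's height over the tangent of half this angle, whatever the lens; pixels are square), "cx", "cy" (the principal point, pixels), "world_from_camera" (4x4, takes a point from camera to world coordinates); the wrist camera has in their place "hand_eye" (4x4, takes a point from camera to tool coordinates, whose origin is the TCP and whose axes are the flange's). Camera axes: x right, y down, z forward; pixel columns grow to the right and rows downward; lengths in mm; the calibration is good to about 2 mm. A picture is of the moment at which its call begins: read the wrist's pose just before it. There is no depth.
- env.job_done(): hands the job in; it is judged then, once.
The state is a dict: "t": time; "joints": joint angles; "qvel": joint speeds; "tau": joint torques, N m; "eef_pos": TCP position; "tcp_rot": TCP orientation; "ft_force": force on the tool from outside, world axes, zero at the start; "moment": the same for the moment, N m; "opening": opening from 0.0 (shut) to 1.0 (fully open); "grip_force": force on a finger pad.
Only numpy, scipy, OpenCV 4.12 (cv2) and the standard library are available. Lean on these libraries where they do the work, as an engineer would, in place of code of your own. Each camera call takes 0.05 s, during which the arm holds its last target. There are 200 camera calls.

## Task

The oiled bridge blanks have to air in the green-covered case: push the bifold cover at its fold so that both leaves stand folded together at the back, lift the capo left inside out onto the bench clear of the case, and lay every rosewood blank flat in a bay of its own. Then take the keeper spring from its cradle, put the leg of its red end down into the hole in the left-hand end block of the case, stretch it across over the blanks and drop the eye of its blue end over the brass post at the other end. Leave the cover folded back and let everything go; don't knock over the squeeze bottle or the peg jar.

Things in the scene. Friction and masses are not known exactly. Their poses are not given: they have to be found in the camera images.
- case: Airing case fixed to the bench: shallow plywood tray 236 mm deep (own x, pointing away from the robot to the cover's hinge) and 216 mm wide (own y), an aluminium end block at either side; origin: centre of its underside, on the bench; yaw within 0.2 rad. Floor top 8 mm above the bench, side, front and back walls 18 mm high
- case_floor (a point): Middle of the middle bay, on the floor (8 mm above the bench), at (-32, 0, 8) mm in the case; axes as the case. Battens 6 mm wide, tops 15 mm above the bench, at y = -35 and +35 mm from here divide three bays, each 164 mm long (x) and about 64 mm wide, centred at y = -70, 0 and +70 mm; front wall and rear batten close them
- hole (a point): Centre of the mouth of the round hole (12 mm wide, upright, 20 mm deep to the bench) in the left-hand (case +y) end block, in the block's top face, 20 mm above the bench; the block is 60 x 36 x 20 mm. In the case frame at (-32, 126, 20) mm; axes as the case
- post_top (a point): Top of the upright brass post, 8 mm thick and 14 mm high, on the right-hand (case -y) end block (60 x 36 mm, top 20 mm above the bench). In the case frame at (-32, -126, 34) mm; axes as the case
- cover (a joint): Angle of the rear leaf of the bifold cover above level, rad: 0 = cover lying flat over the case, 1.4 = both leaves folded upright together at the back (fully back; 135 mm high). It starts partly folded and stays where it is left (stiff hinge: a push of about 3 to 6 N at the fold). The front leaf follows: its free edge runs along the side walls
- cover_hinge (a point): Middle of the fixed rear hinge line of the cover, 24 mm above the bench, in the case frame at (112, 0, 24) mm
- cover_fold (a point): Middle of the fold hinge (an 8 mm rod, 200 mm long along case y) joining the two green leaves, each 112 mm from hinge to hinge, 4 mm thick and 200 mm wide; the fold moves on an arc of 112 mm about cover_hinge, up and to the back. A push toward case +x just below the fold, on the front leaf, folds the cover
- capo_mid (a point): Black U-shaped capo lying flat inside the case under the cover, 40 x 75 mm and 18 mm high; this point is its centre, about 7 mm above the surface it lies on. Its own y is its long direction; grip it across the 40 mm
- blank0_mid (a point): Dark rosewood bridge blank, 34 x 152 x 12 mm, 70 g, loose, flat on the bench; two or three blanks are present. This point is its centre, 6 mm above its underside; own x across the 34 mm width, own y along the length, z up
- blank1_mid (a point): Dark rosewood bridge blank, 34 x 152 x 12 mm, 70 g, loose, flat on the bench; two or three blanks are present. This point is its centre, 6 mm above its underside; own x across the 34 mm width, own y along the length, z up
- blank2_mid (a point): Dark rosewood bridge blank, 34 x 152 x 12 mm, 70 g, loose, flat on the bench; two or three blanks are present. This point is its centre, 6 mm above its underside; own x across the 34 mm width, own y along the length, z up
- red_grip (a point): Keeper tension spring (205 mm long, 0.13 kg), red end: upright red grip 26 mm along the spring, 12 mm across, 40 mm high. Point on the axis of the leg, 30 mm above the foot disc (26 mm across), 13 mm below the grip's top. The steel leg, 8 mm thick, goes 14 mm below the disc. Own x along the spring to the blue end, z up. At first it stands in the cradle, leg in a 20 mm wide hole
- leg_tip (a point): Lower end of the steel leg of the red end: 44 mm below red_grip along the spring's own z
- blue_grip (a point): Blue end of the spring: upright blue grip 26 mm along the spring, 12 mm across, 40 mm high; point on its centre line, 30 mm above the eye's underside, 13 mm below the grip's top. Unstretched 148 mm from red_grip along own x; axes as the red end (it can pitch a little). Pulled along x it comes out up to 110 mm: 1.6 N at first, then 80 N/m more
- eye (a point): Centre of the steel eye (ring of 6 mm wire, opening 15 mm, 27 mm outside) of the blue end: 27 mm beyond blue_grip along own x and 26 mm below it. When red and blue ends are on the case, the eye rests on the right end block about 3 mm below this point
- cradle: Fixed pale wooden spring cradle, 240 x 60 mm and 22 mm high, long in its own x; origin at the centre of its underside. The spring stands on it, its blue end toward own +x
- squeeze_bottle: White squeeze bottle with red nozzle, 56 mm, 196 mm high, bystander; origin under its base
- peg_jar: Glass jar with wooden lid, 62 mm, 79 mm high, bystander; origin under its base

How it is judged (in metres and radians):
On the way, in this order (a step that is already met when the one before it is completed fails the run):
1. the bifold cover stands folded together at the back (joint above 1.2 rad) (value of joint cover above 1.2 rad), for 0.2 s.
2. the capo lies on the bench clear of the case and every blank lies flat in a bay (height (world z) of capo_mid between 0.002 and 0.016 m and (y of capo_mid in the frame of case above 0.165 m or y of capo_mid in the frame of case below -0.165 m or x of capo_mid in the frame of case above 0.14 m or x of capo_mid in the frame of case below -0.14 m) and x of blank0_mid in the frame of case between -0.047 and -0.017 m and y of blank0_mid in the frame of case between -0.1 and 0.1 m and z of blank0_mid in the frame of case between 0.01 and 0.0168 m and x of blank1_mid in the frame of case between -0.047 and -0.017 m and y of blank1_mid in the frame of case between -0.1 and 0.1 m and z of blank1_mid in the frame of case between 0.01 and 0.0168 m and x of blank2_mid in the frame of case between -0.047 and -0.017 m and y of blank2_mid in the frame of case between -0.1 and 0.1 m and z of blank2_mid in the frame of case between 0.01 and 0.0168 m and value of joint cover above 1.2 rad), for 0.2 s.
3. the leg of the spring's red end is down in the hole (horizontal distance between leg_tip and hole below 0.009 m and z of leg_tip in the frame of hole below -0.008 m and x of blank0_mid in the frame of case between -0.047 and -0.017 m and y of blank0_mid in the frame of case between -0.1 and 0.1 m and z of blank0_mid in the frame of case between 0.01 and 0.0168 m and x of blank1_mid in the frame of case between -0.047 and -0.017 m and y of blank1_mid in the frame of case between -0.1 and 0.1 m and z of blank1_mid in the frame of case between 0.01 and 0.0168 m and x of blank2_mid in the frame of case between -0.047 and -0.017 m and y of blank2_mid in the frame of case between -0.1 and 0.1 m and z of blank2_mid in the frame of case between 0.01 and 0.0168 m), for 0.2 s.
4. the spring is stretched and its eye is down over the post, the leg still in the hole (horizontal distance between eye and post_top below 0.009 m and z of eye in the frame of post_top below -0.004 m and horizontal distance between leg_tip and hole below 0.009 m and z of leg_tip in the frame of hole below -0.008 m), for 0.2 s.
At the end, for the whole second after the job is handed in: Cover above 1.2 rad; capo on the bench beyond 165 mm sideways or 140 mm fore/aft of the case centre; every blank flat on the floor of a bay (centre within 15 mm of mid bay lengthwise, below 16.8 mm); leg tip 8 mm down in the hole; eye within 9 mm of the post, 4 mm below its top; spring still (all of step 2 and all of step 4 and linear speed of spring below 0.03 m/s); the robot touches nothing.
It fails at once if the squeeze bottle is knocked over (angle between squeeze_bottle's own z axis and vertical above 0.7 rad).
It fails at once if the peg jar is knocked over (angle between peg_jar's own z axis and vertical above 0.7 rad).
Of blank0, blank1, blank2 only 2 to 3 are there at a start; the rules pass over those that are not, and their reading is None.
At some moment in a run one of blank0, blank1, blank2 may be knocked a few centimetres aside while the robot is not near it.
It also fails if it takes over 200 s, if anything falls off the work surface, if the arm or the gripper's body presses on something with over 40 N, if the wrist force passes 120 N, or if a joint passes its speed limit or range.

## Working session

There is one attempt and no reset: what is moved stays moved. The work goes in short steps, Python scripts to look and compute and a tool call to move; the robot and the scene stay as the last step left them, time stands still between calls to the robot, and variables do not carry over. Pictures are saved under pics/ and viewed, at most 14 in all, crops included, and the job is handed in when it is done.

Besides the shell and the picture viewer there is one more tool, called as name(argument=value, ...), one argument or row to a line, values as JSON. arm_command: Moves the arm, as the interface text tells. Its arguments: {"type":"object","properties":{"targets":{"type":"array","items":{"type":"array","items":{"type":"number"}}}},"required":["targets"]}

```bash
mkdir -p pics; ls
cat > h.py <<'E'
import numpy as np, cv2
from cell import env
from scipy.spatial.transform import Rotation as R
def cam(name,save=None):
    s=env.state(); c=env.read_camera(name); f=c["frame"]
    F=f.shape[0]/2/np.tan(np.radians(c["vertical_fov"])/2)
    if "hand_eye" in c:
        T=np.eye(4);T[:3,:3]=R.from_euler('xyz',s["tcp_rot"]).as_matrix();T[:3,3]=s["eef_pos"];W=T@np.array(c["hand_eye"])
    else: W=np.array(c["world_from_camera"])
    if save: cv2.imwrite("pics/"+save+".png",f[:,:,::-1])
    return dict(f=f,F=F,cx=c["cx"],cy=c["cy"],W=W)
def px2w(k,u,v,z):
    d=k["W"][:3,:3]@np.array([(u-k["cx"])/k["F"],(v-k["cy"])/k["F"],1]);o=k["W"][:3,3]
    return o+d*(z-o[2])/d[2]
def w2px(k,p):
    q=np.linalg.inv(k["W"])@np.append(p,1);return np.array([k["cx"]+k["F"]*q[0]/q[2],k["cy"]+k["F"]*q[1]/q[2]])
def tool(p):
    "world point in tool axes relative to TCP"
    s=env.state();return R.from_euler('xyz',s["tcp_rot"]).as_matrix().T@(np.array(p)-s["eef_pos"])
E
python3 - <<'E'
from h import *
import pickle
np.set_printoptions(precision=2,suppress=True)
print(env.state())
K={}
for n in("scene","side","wrist"):
    K[n]=cam(n,n+"0");print(n,K[n]["F"],K[n]["cx"],K[n]["cy"],K[n]["W"])
pickle.dump(K,open("k0.pkl","wb"))
E
```

```text
pics
{'t': 0.0, 'joints': array([-1.23,  0.49,  1.56,  0.  ,  1.09, -0.11]), 'qvel': array([ 0., -0., -0.,  0.,  0.,  0.]), 'tau': array([  0.  , -61.26, -25.82,   0.07,   0.05,  -0.  ]), 'eef_pos': array([ 271.12, -562.86,  214.05]), 'tcp_rot': array([-3.14, -0.  ,  0.45]), 'ft_force': array([0.18, 0.5 , 0.3 ]), 'moment': array([-0.03,  0.  , -0.03]), 'grip_force': 0.0, 'opening': 0.9995496858025843}
scene 546.9836707381598 324.9272749156839 239.11267627471526 [[  -0.76   -0.32    0.57 -112.56]
 [  -0.65    0.4    -0.65  795.65]
 [  -0.02   -0.86   -0.51  681.78]
 [   0.      0.      0.      1.  ]]
side 515.8665545411827 318.4621793327604 232.06061182622867 [[  -1.     -0.02    0.07  470.73]
 [  -0.07    0.55   -0.83 1055.32]
 [  -0.02   -0.84   -0.55  732.87]
 [   0.      0.      0.      1.  ]]
wrist 377.7854801992537 322.0328986786251 246.7993631831377 [[   0.43   -0.87   -0.25  340.21]
 [  -0.9    -0.42   -0.12 -529.08]
 [  -0.      0.27   -0.96  383.65]
 [   0.      0.      0.      1.  ]]
```

View pics/scene0.png

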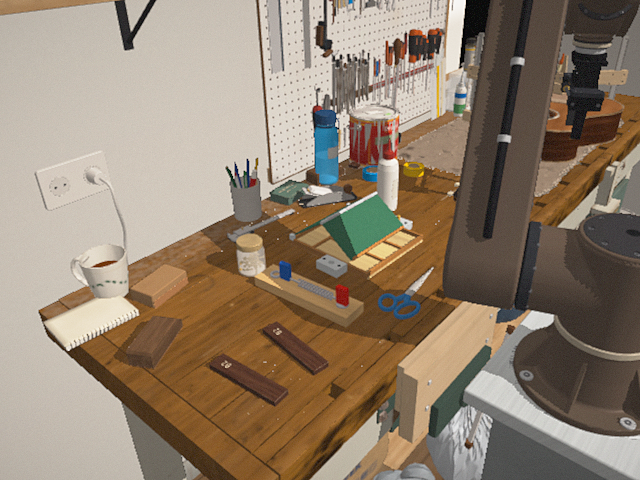

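View pics/side0.png

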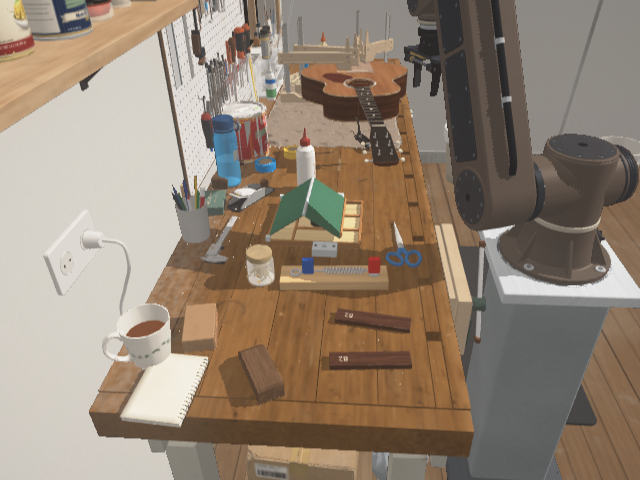

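The scene and side views show the case, with its cover partly folded (side 310,210), and its left end block at side (324,249). The cradle runs side (280–388, 277), with blue toward -u and red at 374. Two blanks are at side (372,320) and (370,360), the jar at (260,265) and the bottle at (306,165).

Run:
```python
from h import *
import pickle
np.set_printoptions(precision=0,suppress=True)
K=pickle.load(open("k0.pkl","rb"))
for n,u,v,z,l in [("side",330,352,12,"A far"),("side",411,352,12,""),("side",411,366,12,""),("side",330,366,12,""),("side",337,309,12,"B"),("side",411,319,12,""),("side",335,321,12,""),("side",410,331,12,""),
 ("scene",331,262,20,"hole"),("side",324,245,20,"hole"),("side",281,278,22,"cradle"),("side",388,278,22,"cradle"),("side",388,290,0,"cradle b"),("side",281,290,0,"cradle b"),("side",374,265,45,"red"),("side",307,265,45,"blue"),
 ("side",260,250,79,"jar"),("scene",250,240,79,"jar"),("side",306,130,196,"bottle"),("scene",388,155,196,"bottle"),("scene",405,223,20,"post blk"),("scene",370,272,18,"case front-left corner"),("scene",423,240,18,"case front right"),
 ("side",400,258,10,"scissors"),("side",225,120,200,"bluebottle")]:
    print(n,l,px2w(K[n],u,v,z))
```

```text
side A far [514. 365.  12.]
side  [362. 357.  12.]
side  [365. 391.  12.]
side  [512. 400.  12.]
side B [507. 244.  12.]
side  [356. 266.  12.]
side  [509. 280.  12.]
side  [360. 301.  12.]
scene hole [551.  21.  20.]
side hole [548.  22.  20.]
side cradle [635. 159.  22.]
side cradle [398. 147.  22.]
side cradle b [397. 162.   0.]
side cradle b [634. 174.   0.]
side red [429. 131.  45.]
side blue [578. 139.  45.]
side jar [682. 134.  79.]
scene jar [685. 133.  79.]
side bottle [ 615. -275.  196.]
scene bottle [ 567. -210.  196.]
scene post blk [ 522. -231.   20.]
scene case front-left corner [462.  -4.  18.]
scene case front right [ 445. -191.   18.]
side scissors [366.  54.  10.]
side bluebottle [ 853. -334.  200.]
```

arm_command(
  targets=[
    [20,-15,-40,0,1],
    [40,-30,-80,0,1],
    [65,-55,-116,0,1],
    [100,-85,-116,0,1],
    [135,-115,-116,0,1],
  ],
)

```text
t: 0.65
eef_pos: [343.2, -399.6, 331.4]
tcp_rot: [3.14, -0.0, 0.448]
ft_force: [1.0, -0.1, 0.2]
opening: 1.0
grip_force: 0.0
```

arm_command(
  targets=[
    [30,-27,0,0,1],
    [60,-54,0,0,1],
    [90,-81,0,0,1],
    [120,-108,0,0,1],
    [150,-135,0,0,1],
  ],
)

```text
t: 1.15
eef_pos: [419.8, -212.6, 330.6]
tcp_rot: [3.142, -0.0, 0.449]
ft_force: [0.7, 0.8, 0.7]
opening: 1.003
grip_force: 0.0
```

arm_command(
  targets=[
    [25,-22,0,6,1],
    [50,-44,0,12,1],
    [75,-66,0,18,1],
    [100,-90,0,24,1],
    [122,-112,0,26,1],
  ],
)

```text
t: 1.65
eef_pos: [481.1, -58.8, 330.5]
tcp_rot: [-3.142, 0.0, -0.009]
ft_force: [-0.2, -0.8, 0.4]
opening: 1.0
grip_force: 0.0
```

arm_command(
  targets=[
    [0,0,0,0,1],
    [0,0,0,0,1],
    [0,0,0,0,1],
  ],
)

```text
t: 1.95
eef_pos: [480.6, -61.0, 330.5]
tcp_rot: [3.141, 0.0, -0.005]
ft_force: [0.4, 0.0, 0.1]
opening: 1.002
grip_force: 0.0
```

Run:
```python
from h import *
import pickle
print(env.state())
k=cam("wrist","w1");pickle.dump(k,open("w1.pkl","wb"))
```

```text
{'t': 1.95, 'joints': array([-2.62476150e-01,  1.78436540e-01,  1.71655694e+00, -2.70397840e-04,
        1.24676915e+00,  1.31339656e+00]), 'qvel': array([-0.01272452, -0.00261485,  0.00095614,  0.00153937,  0.00130704,
        0.0058302 ]), 'tau': array([ 8.23670514e-01, -4.15630496e+01, -2.82889885e+01,  7.37594278e-02,
       -6.83467649e-02,  3.62173785e-03]), 'eef_pos': array([480.60842583, -60.96238105, 330.53907962]), 'tcp_rot': array([ 3.14138806e+00,  2.29633187e-04, -4.99029806e-03]), 'ft_force': array([0.38146821, 0.00502064, 0.13543438]), 'moment': array([ 0.05723561, -0.00764958,  0.04401328]), 'grip_force': 0.0, 'opening': 1.0017967013577087}
```

View pics/w1.png

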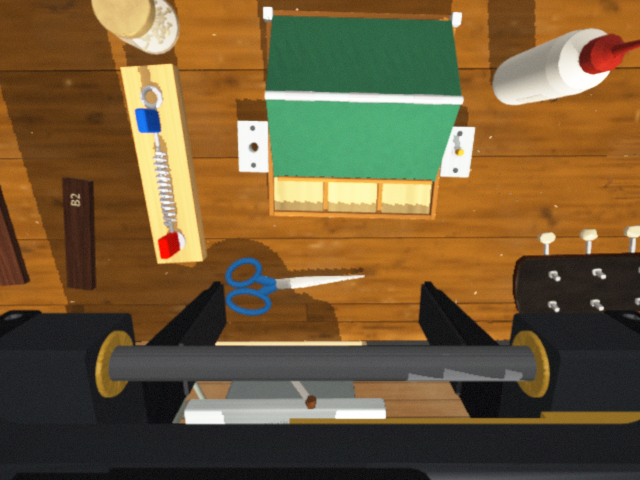

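The wrist view shows the hole (253,147), post (460,151), case front corners (271,216) and (436,217), fold ends (268,97) and (461,100), the cradle, one blank at (79,235), a second at the left edge, and the bottle base (510,90).

Run:
```python
from h import *
import pickle
np.set_printoptions(precision=1,suppress=True)
k=pickle.load(open("w1.pkl","rb"))
P=lambda u,v,z,l:print(l,px2w(k,u,v,z))
P(253,147,20,"hole");P(458,153,34,"post");P(271,216,18,"FL");P(436,217,18,"FR")
for u,v in((238,121),(267,121),(238,171),(269,172)):P(u,v,20,"Lblk")
for u,v in((475,127),(470,178)):P(u,v,20,"Rblk")
for u,v in((122,67),(178,64),(204,260),(157,263)):P(u,v,22,"cradle")
h=px2w(k,253,147,20)[:2];p=px2w(k,458,153,34)[:2]
d=h-p;print("len",np.hypot(*d),"yaw",np.arctan2(-d[0],d[1]))
# fold angle fit
yaw=np.arctan2(-d[0],d[1]);c=(h+p)/2+32*np.array([np.cos(yaw),np.sin(yaw)]);print("case",c)
for a in np.arange(.3,1.4,.1):
    q=[]
    for y in(-100,100):
        x=112-112*np.cos(a);z=24+112*np.sin(a)
        q.append(w2px(k,[c[0]+x*np.cos(yaw)-y*np.sin(yaw),c[1]+x*np.sin(yaw)+y*np.cos(yaw),z]))
    print(a,np.array(q))
P(150,97,32,"eye in cradle");P(169,237,65,"red top");P(148,112,65,"blue top")
for q in((63,179),(93,181),(95,290),(66,288)):P(*q,12,"blankB")
P(510,90,20,"bottle");P(155,40,10,"jar")
```

```text
hole [548.6  24.   20. ]
post [ 540.8 -223.7   34. ]
FL [462.    5.7  18. ]
FR [ 459.7 -208.3   18. ]
Lblk [579.1  40.4  20. ]
Lblk [578.9   5.4  20. ]
Lblk [519.7  44.3  20. ]
Lblk [518.3   5.6  20. ]
Rblk [ 570.8 -246.3   20. ]
Rblk [ 509.7 -246.5   20. ]
cradle [639.  170.5  22. ]
cradle [641.9 105.2  22. ]
cradle [403.8  96.7  22. ]
cradle [400.  159.6  22. ]
len 247.7990873981141 yaw -0.0318137626333934
case [ 576.7 -100.9]
0.3 [[447.9 118.9]
 [267.9 113.7]]
0.4 [[451.5 114.6]
 [266.6 109.3]]
0.5 [[455.2 109.1]
 [265.1 103.7]]
0.6000000000000001 [[459.1 102.4]
 [263.7  96.7]]
0.7000000000000002 [[463.   94.3]
 [262.3  88.4]]
0.8000000000000003 [[467.1  84.9]
 [260.9  78.8]]
0.9000000000000001 [[471.1  74.2]
 [259.5  68. ]]
1.0000000000000002 [[475.2  62.3]
 [258.2  55.9]]
1.1000000000000003 [[479.   49.3]
 [257.   42.6]]
1.2000000000000004 [[482.8  35.3]
 [255.9  28.5]]
1.3000000000000005 [[486.2  20.6]
 [254.9  13.5]]
eye in cradle [605.4 138.   32. ]
red top [446.5 121.5  65. ]
blue top [586.8 128.1  65. ]
blankB [510.1 270.3  12. ]
blankB [507.4 232.4  12. ]
blankB [357.7 255.2  12. ]
blankB [360.8 294.9  12. ]
bottle [ 612.3 -283.3   20. ]
jar [669.7 133.5  10. ]
```

arm_command(
  targets=[
    [8,13,45,0,0],
    [16,26,90,0,0],
    [24,39,135,0,0],
    [24,39,180,0,0],
    [24,39,220,0,0],
  ],
)

```text
t: 2.5
eef_pos: [504.1, -100.8, 108.7]
tcp_rot: [-3.142, 0.0, -0.007]
ft_force: [0.4, -0.2, -0.7]
opening: 0.638
grip_force: 0.0
```

arm_command(
  targets=[
    [0,0,20,0,0],
    [0,0,32,0,0],
    [0,0,32,0,0],
    [0,0,32,0,0],
  ],
)

```text
t: 2.9
eef_pos: [505.1, -100.0, 79.5]
tcp_rot: [3.141, -0.001, -0.005]
ft_force: [-0.3, -0.1, -0.3]
opening: 0.298
grip_force: 0.0
```

arm_command(
  targets=[
    [30,0,3,0,0],
    [60,0,3,0,0],
    [70,0,-6,0,0],
    [81,0,-14,0,0],
    [91,0,-21,0,0],
  ],
)

```text
t: 3.4
eef_pos: [594.5, -100.0, 101.7]
tcp_rot: [3.141, 0.003, -0.004]
ft_force: [-19.6, -3.5, 15.5]
opening: 0.002
grip_force: 11.5
```

arm_command(
  targets=[
    [11,0,-7,0,0],
    [23,0,-12,0,0],
    [35,0,-17,0,0],
    [47,0,-20,0,0],
    [57,0,-23,0,0],
  ],
)

```text
t: 3.9
eef_pos: [654.6, -101.4, 131.7]
tcp_rot: [3.138, -0.01, -0.005]
ft_force: [-1.4, -0.2, 2.0]
opening: 0.01
grip_force: 0.9
```

arm_command(
  targets=[
    [1,0,0,0,0],
    [2,0,0,0,0],
    [3,0,0,0,0],
  ],
)

```text
t: 4.2
eef_pos: [655.5, -100.3, 123.2]
tcp_rot: [3.141, -0.0, -0.005]
ft_force: [-3.0, -0.6, 2.8]
opening: 0.001
grip_force: 1.9
```

Run:
```python
from h import *
k=cam("side");f=k["f"][130:290,200:420,::-1];cv2.imwrite("pics/s2.png",cv2.resize(f,None,fx=3,fy=3))
```

```text
(no output)
```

View pics/s2.png

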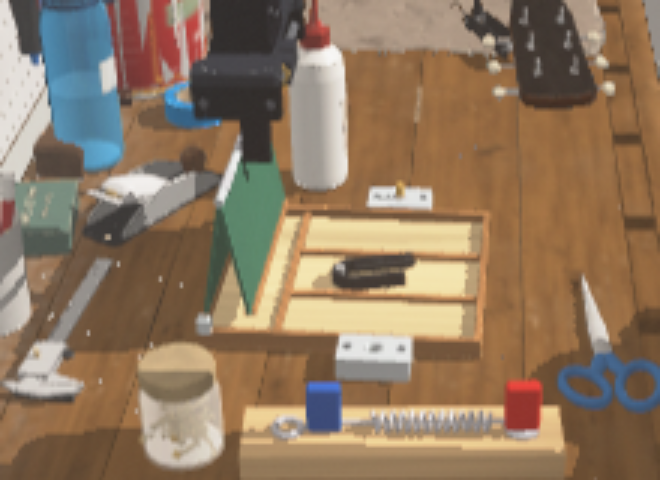

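The cover stands nearly folded back with some gap between the leaves, and the capo is visible in the middle bay. I'll push a little further.

arm_command(
  targets=[
    [2,0,0,0,0],
    [4,0,0,0,0],
    [6,0,-1,0,0],
    [6,0,-1,0,0],
    [6,0,-1,0,0],
  ],
)

```text
t: 4.75
eef_pos: [656.3, -100.1, 122.8]
tcp_rot: [-3.14, 0.013, -0.005]
ft_force: [-28.6, -1.0, 13.3]
opening: 0.007
grip_force: 14.6
```

arm_command(
  targets=[
    [2,0,0,0,0],
    [4,0,0,0,0],
    [4,0,0,0,0],
    [4,0,0,0,0],
  ],
)

```text
t: 5.15
eef_pos: [656.8, -100.1, 122.8]
tcp_rot: [-3.14, 0.022, -0.004]
ft_force: [-47.8, -2.3, 23.4]
opening: 0.004
grip_force: 24.5
```

Against the stop, so it is fully back. I'll retract and look from above.

arm_command(
  targets=[
    [-10,0,0,0,0],
    [-40,0,0,0,0],
    [-80,0,0,0,0.3],
    [-110,-10,-30,0,0.6],
    [-130,-20,-70,0,1],
  ],
)

```text
t: 5.65
eef_pos: [533.0, -79.3, 192.6]
tcp_rot: [-3.14, 0.005, -0.006]
ft_force: [0.9, 0.1, 0.3]
opening: 0.201
grip_force: 0.0
```

arm_command(
  targets=[
    [-10,-5,-40,0,1],
    [-20,-10,-80,0,1],
    [-40,-20,-120,0,1],
    [-40,-20,-120,0,1],
    [-40,-20,-120,0,1],
  ],
)

```text
t: 6.15
eef_pos: [495.8, -59.3, 314.0]
tcp_rot: [3.141, -0.002, -0.005]
ft_force: [-0.5, -0.8, 0.2]
opening: 0.62
grip_force: 0.0
```

Run:
```python
from h import *
import pickle
print(env.state()["eef_pos"])
k=cam("wrist");pickle.dump(k,open("w2.pkl","wb"))
f=k["f"][0:240,220:500,::-1];cv2.imwrite("pics/w2.png",cv2.resize(f,None,fx=2.5,fy=2.5,interpolation=cv2.INTER_CUBIC))
```

```text
[495.83416947 -59.32310668 314.02673149]
```

View pics/w2.png

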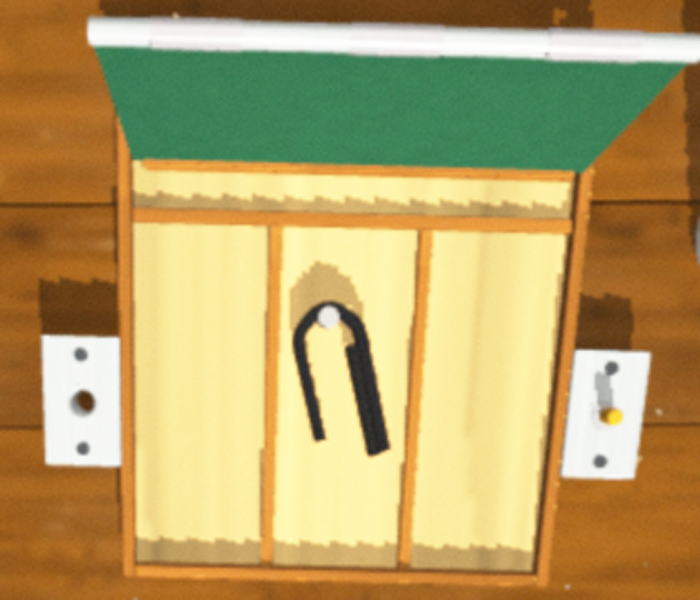

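The hole is at crop (83,402), the post at (614,416), and the case front corners at (125,577) and (543,583). The capo lies from its bend (327,303) to its ends (320,440) and (378,455).

```bash
cat >> h.py <<'E'
def fitcase(k,obs):
    from scipy.optimize import least_squares
    def f(q):
        r=[]
        for P,uv in obs:
            c,s=np.cos(q[2]),np.sin(q[2]);r+=list(w2px(k,[q[0]+c*P[0]-s*P[1],q[1]+s*P[0]+c*P[1],P[2]])-uv)
        return r
    r=least_squares(f,[576,-101,0]);return r.x,np.array(r.fun).reshape(-1,2)
E
python3 - <<'E'
from h import *
import pickle
np.set_printoptions(precision=3,suppress=True)
k=pickle.load(open("w2.pkl","rb"))
g=lambda x,y:np.array([220+x/2.5,y/2.5])
obs=[((-32,126,20),g(83,402)),((-32,-126,34),g(614,416)),((-118,108,18),g(125,577)),((-118,-108,18),g(543,583)),((-2,144,20),g(42,336)),((-62,144,20),g(46,466)),((-2,-144,20),g(650,352)),((-62,-144,20),g(634,479))]
q,r=fitcase(k,obs);print(q);print(r)
def cs(x,y,z):
    w=px2w(k,*g(x,y),z);c,s=np.cos(q[2]),np.sin(q[2]);d=w[:2]-q[:2];return w,np.array([c*d[0]+s*d[1],-s*d[0]+c*d[1]])
for p in((325,303,20),(295,345,20),(318,440,20),(365,335,24),(388,450,24),(370,457,24)):print(p,*cs(*p))
E
```

```text
[ 577.04  -102.469   -0.027]
[[-0.887  0.197]
 [ 0.711  0.252]
 [-1.307  0.012]
 [ 1.764  1.357]
 [-0.501  0.134]
 [-0.185 -0.562]
 [ 0.355 -0.49 ]
 [ 0.063 -0.401]]
(325, 303, 20) [593.264 -92.007  20.   ] [15.932 10.901]
(295, 345, 20) [574.504 -78.146  20.   ] [-3.198 24.245]
(318, 440, 20) [530.22  -89.597  20.   ] [-47.154  11.591]
(365, 335, 24) [ 578.818 -110.601   24.   ] [ 1.999 -8.081]
(388, 450, 24) [ 525.673 -123.119   24.   ] [-50.785 -22.042]
(370, 457, 24) [ 522.368 -114.543   24.   ] [-54.322 -13.56 ]
```

arm_command(
  targets=[
    [12,8,40,-3,0.62],
    [24,16,80,-6,0.62],
    [36,24,120,-9,0.62],
    [48,32,160,-11,0.62],
    [61,41,200,-13.5,0.62],
  ],
)

```text
t: 6.7
eef_pos: [556.3, -101.0, 110.0]
tcp_rot: [-3.14, 0.003, 0.232]
ft_force: [1.1, 0.0, -0.4]
opening: 0.618
grip_force: 0.0
```

arm_command(
  targets=[
    [0,0,40,0,0.62],
    [0,0,65,0,0.62],
    [0,0,80,0,0.62],
    [0,0,80,0,0.62],
  ],
)

```text
t: 7.1
eef_pos: [554.8, -100.5, 29.8]
tcp_rot: [-3.138, 0.006, 0.23]
ft_force: [0.1, 0.4, 0.9]
opening: 0.618
grip_force: 0.0
```

Run:
```python
from h import *
import pickle
np.set_printoptions(precision=0,suppress=True)
k=pickle.load(open("w1.pkl","rb"));K=pickle.load(open("k0.pkl","rb"))
for z in(20,60,90):print(z,px2w(k,516,257,z),px2w(k,547,237,z),px2w(K["side"],372,162,z),px2w(K["side"],397,162,z))
s=env.state();print(s["eef_pos"],s["tcp_rot"],s["ft_force"],s["opening"])
k=cam("wrist");f=k["f"][:,:,::-1];cv2.imwrite("pics/w3.png",f)
```

```text
20 [ 405. -318.   20.] [ 433. -355.   20.] [ 426. -449.   20.] [ 347. -452.   20.]
60 [ 418. -297.   60.] [ 443. -331.   60.] [ 428. -365.   60.] [ 354. -368.   60.]
90 [ 428. -281.   90.] [ 451. -312.   90.] [ 430. -302.   90.] [ 359. -304.   90.]
[ 555. -100.   30.] [-3.  0.  0.] [0. 0. 1.] 0.6176724686550417
```

View pics/w3.png

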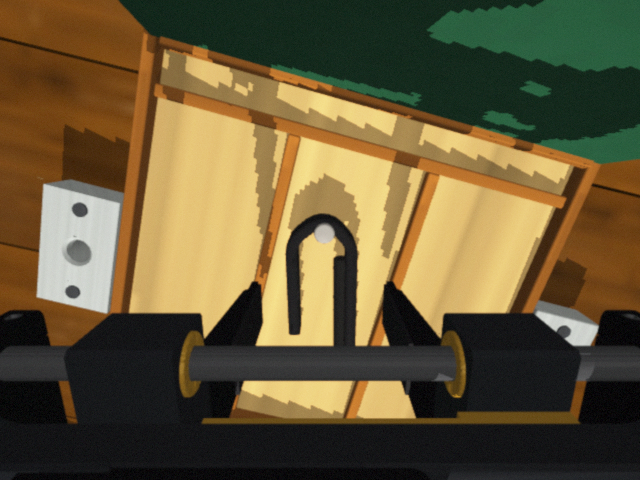

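The fingers straddle the capo, with tips at about (257,285) and (390,285), and it is well aligned. Next: descend, grip and lift.

arm_command(
  targets=[
    [1,0,8,0,0.6],
    [2,0,13,0,0.6],
    [2,0,13,0,0.4],
    [2,0,13,0,0.2],
    [2,0,13,0,0.2],
  ],
)

```text
t: 7.65
eef_pos: [558.8, -100.3, 21.1]
tcp_rot: [3.141, -0.001, 0.231]
ft_force: [0.3, -0.1, -0.6]
opening: 0.405
grip_force: 0.0
```

arm_command(
  targets=[
    [0,0,0,0,0.1],
    [0,0,0,0,0.1],
    [0,0,0,0,0.1],
    [0,0,0,0,0.1],
    [0,0,0,0,0.1],
  ],
)

```text
t: 8.15
eef_pos: [558.7, -100.3, 20.9]
tcp_rot: [3.141, -0.0, 0.231]
ft_force: [-0.4, 0.6, 6.3]
opening: 0.353
grip_force: 29.2
```

arm_command(
  targets=[
    [0,0,-10,0,0.1],
    [0,0,-30,0,0.1],
    [0,0,-60,0,0.1],
    [0,0,-90,0,0.1],
    [0,0,-90,0,0.1],
  ],
)

```text
t: 8.65
eef_pos: [560.0, -100.7, 114.5]
tcp_rot: [3.139, -0.005, 0.231]
ft_force: [-0.4, 0.9, -1.1]
opening: 0.351
grip_force: 27.1
```

arm_command(
  targets=[
    [-32,11,0,-8,0.1],
    [-64,22,0,-16,0.1],
    [-96,33,0,-25,0.1],
    [-128,44,0,-33,0.1],
    [-160,55,0,-42,0.1],
  ],
)

```text
t: 9.15
eef_pos: [413.9, -190.7, 110.3]
tcp_rot: [-3.141, 0.0, 0.963]
ft_force: [0.0, 0.0, -0.6]
opening: 0.35
grip_force: 27.1
```

arm_command(
  targets=[
    [0,0,20,-8,0.1],
    [0,0,40,-16,0.1],
    [0,0,60,-25,0.1],
    [0,0,75,-33,0.1],
    [0,0,80,-34.5,0.1],
  ],
)

```text
t: 9.65
eef_pos: [414.6, -190.0, 29.2]
tcp_rot: [-3.139, -0.001, 1.562]
ft_force: [-0.2, -0.7, 0.4]
opening: 0.351
grip_force: 27.1
```

arm_command(
  targets=[
    [0,0,6,0,0.1],
    [0,0,12,0,0.1],
    [0,0,12,0,0.1],
    [0,0,12,0,0.1],
  ],
)

```text
t: 10.05
eef_pos: [415.5, -190.5, 18.9]
tcp_rot: [3.141, 0.0, 1.558]
ft_force: [0.1, 0.1, -1.1]
opening: 0.351
grip_force: 27.1
```

Lower until contact, then release.

arm_command(
  targets=[
    [0,0,3,0,0.1],
    [0,0,5,0,0.1],
    [0,0,5,0,0.1],
  ],
)

```text
t: 10.35
eef_pos: [415.3, -190.4, 13.5]
tcp_rot: [-3.142, 0.0, 1.558]
ft_force: [0.5, -0.5, -1.0]
opening: 0.354
grip_force: 27.1
```

arm_command(
  targets=[
    [0,0,0,0,0.45],
    [0,0,0,0,0.47],
    [0,0,0,0,0.47],
    [0,0,0,0,0.47],
  ],
)

```text
t: 10.75
eef_pos: [415.4, -190.5, 13.7]
tcp_rot: [3.141, 0.0, 1.559]
ft_force: [-0.0, -0.1, 0.2]
opening: 0.469
grip_force: 0.0
```

arm_command(
  targets=[
    [0,0,-20,0,0.47],
    [0,0,-50,0,0.5],
    [0,0,-90,0,1],
    [0,0,-130,0,1],
    [0,0,-170,0,1],
  ],
)

```text
t: 11.25
eef_pos: [415.1, -190.2, 185.4]
tcp_rot: [-3.142, 0.0, 1.559]
ft_force: [0.9, 0.5, -0.1]
opening: 0.695
grip_force: 0.0
```

arm_command(
  targets=[
    [20,0,-27,8.5,1],
    [40,0,-54,17,1],
    [60,0,-81,25.5,1],
    [80,0,-108,34,1],
    [100,0,-135,42.5,1],
  ],
)

```text
t: 11.75
eef_pos: [416.2, -89.5, 319.9]
tcp_rot: [3.141, -0.0, 0.811]
ft_force: [0.6, -0.1, -0.5]
opening: 0.995
grip_force: 0.0
```

arm_command(
  targets=[
    [28,-26,0,8.5,1],
    [57,-53,0,17,1],
    [85,-80,0,25.5,1],
    [114,-106,0,34,1],
    [142,-133,0,42.5,1],
  ],
)

```text
t: 12.25
eef_pos: [416.8, 98.8, 318.7]
tcp_rot: [3.141, -0.0, 0.155]
ft_force: [0.1, -0.7, 0.8]
opening: 1.004
grip_force: 0.0
```

arm_command(
  targets=[
    [6,-40,0,2,1],
    [12,-80,0,4.3,1],
    [18,-120,0,4.3,1],
    [24,-160,0,4.3,1],
    [30,-193,0,4.3,1],
  ],
)

```text
t: 12.75
eef_pos: [415.3, 294.6, 318.6]
tcp_rot: [3.142, 0.0, 0.087]
ft_force: [0.2, -0.1, -0.2]
opening: 0.998
grip_force: 0.0
```

arm_command(
  targets=[
    [0,0,0,0,1],
    [0,0,0,0,1],
  ],
)

```text
t: 12.95
eef_pos: [415.5, 292.8, 318.2]
tcp_rot: [3.141, 0.001, 0.087]
ft_force: [-0.7, 0.5, 0.4]
opening: 1.002
grip_force: 0.0
```

Run:
```python
from h import *
import pickle
print(env.state()["eef_pos"],env.state()["tcp_rot"])
k=cam("wrist","w4");pickle.dump(k,open("w4.pkl","wb"))
```

```text
[415.49797169 292.77834185 318.2142527 ] [3.14096982e+00 8.05655287e-04 8.74833333e-02]
```

View pics/w4.png

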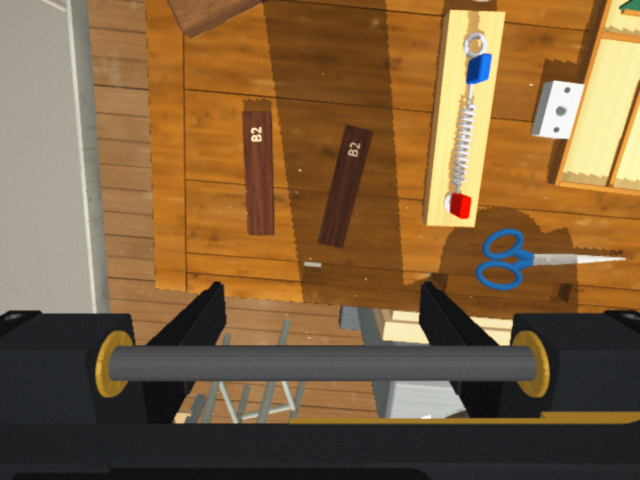

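Blank A has corners (242,113), (270,111), (274,234), (247,236). Blank B has corners (347,124), (373,130), (344,247), (318,243). Only two blanks are on the bench.

Run:
```python
from h import *
import pickle
np.set_printoptions(precision=3,suppress=True)
k=pickle.load(open("w4.pkl","rb"))
for n,c in dict(A=[(242,113),(270,111),(274,234),(247,236)],B=[(347,124),(373,130),(344,247),(318,243)]).items():
    w=np.array([px2w(k,*p,12)[:2] for p in c]);m=w.mean(0);d=(w[0]+w[1]-w[2]-w[3])/2
    print(n,m,"len",np.hypot(*d),"wid",np.hypot(*((w[1]+w[2]-w[0]-w[3])/2)),"yaw",np.arctan2(d[1],d[0]),"from tcp",tool([*m,12]))
q=[577.04,-102.469,-.027]
for p in((-32,70),(-32,0),(-32,-70),(-32,126),(-32,-126)):
    c,s=np.cos(q[2]),np.sin(q[2]);print(p,q[0]+c*p[0]-s*p[1],q[1]+s*p[0]+c*p[1])
```

```text
A [440.892 374.835] len 150.6443213506005 wid 34.35090735345104 yaw 0.07848312714837824 from tcp [ 32.434 -80.384 306.337]
B [435.145 266.062] len 150.9783878901306 wid 33.295001634722766 yaw -0.13862897080154934 from tcp [ 17.33   27.489 306.405]
(-32, 70) 546.9414336647993 -31.630618422175104
(-32, 0) 545.0516632914292 -101.60510497217369
(-32, -70) 543.1618929180592 -171.57959152217228
(-32, 126) 548.4532499634953 24.348970817823755
(-32, -126) 541.6500766193632 -227.55918076217114
```

arm_command(
  targets=[
    [4,6,50,3,0.6],
    [8,12,100,6,0.6],
    [12,18,150,9,0.6],
    [17,27.5,200,13,0.6],
    [17,27.5,240,13,0.6],
  ],
)

```text
t: 13.5
eef_pos: [435.5, 264.5, 77.0]
tcp_rot: [3.141, -0.0, -0.146]
ft_force: [0.5, 1.0, -0.7]
opening: 0.638
grip_force: 0.0
```

arm_command(
  targets=[
    [0,0,30,0,0.6],
    [0,0,50,0,0.6],
    [0,0,63,0,0.6],
    [0,0,69.5,0,0.6],
    [0,0,70,0,0.6],
  ],
)

```text
t: 14.0
eef_pos: [435.4, 266.2, 8.6]
tcp_rot: [3.141, 0.0, -0.142]
ft_force: [0.7, 0.4, -0.2]
opening: 0.599
grip_force: 0.0
```

arm_command(
  targets=[
    [0,0,0,0,0.1],
    [0,0,0,0,0.1],
    [0,0,0,0,0.1],
    [0,0,0,0,0.1],
    [0,0,0,0,0.1],
  ],
)

```text
t: 14.5
eef_pos: [435.4, 266.8, 9.1]
tcp_rot: [-3.141, -0.001, -0.141]
ft_force: [-0.1, -0.9, 7.8]
opening: 0.349
grip_force: 30.0
```

arm_command(
  targets=[
    [0,0,0,0,0.1],
    [0,0,0,0,0.1],
  ],
)

```text
t: 14.7
eef_pos: [435.5, 266.8, 9.2]
tcp_rot: [-3.141, -0.001, -0.141]
ft_force: [-1.0, -0.6, 6.9]
opening: 0.354
grip_force: 30.0
```

arm_command(
  targets=[
    [0,0,-15,0,0.1],
    [0,0,-45,0,0.1],
    [0,0,-90,0,0.1],
    [16,35,-100,0,0.1],
    [32,70,-100,0,0.1],
  ],
)

```text
t: 15.2
eef_pos: [457.8, 192.9, 110.7]
tcp_rot: [-3.14, -0.004, -0.138]
ft_force: [0.2, 0.1, -1.0]
opening: 0.348
grip_force: 30.0
```

arm_command(
  targets=[
    [17,37,0,0,0.1],
    [34,74,0,0,0.1],
    [51,111,0,0,0.1],
    [68,148,0,0,0.1],
    [85,185,0,0,0.1],
  ],
)

```text
t: 15.7
eef_pos: [515.4, -3.9, 108.7]
tcp_rot: [3.142, -0.0, -0.141]
ft_force: [1.3, 0.3, -0.1]
opening: 0.35
grip_force: 30.0
```

arm_command(
  targets=[
    [14,31,0,-2,0.1],
    [28,62,0,-4,0.1],
    [43.3,94.3,0,-6.5,0.1],
    [43.3,94.3,0,-6.5,0.1],
    [43.3,94.3,20,-6.5,0.1],
  ],
)

```text
t: 16.2
eef_pos: [545.8, -102.6, 90.0]
tcp_rot: [3.141, -0.003, -0.03]
ft_force: [0.8, -0.1, -0.5]
opening: 0.348
grip_force: 30.0
```

arm_command(
  targets=[
    [0,0,20,0,0.1],
    [0,0,40,0,0.1],
    [0,0,50,0,0.1],
    [0,0,50,0,0.1],
  ],
)

```text
t: 16.6
eef_pos: [544.2, -101.1, 37.7]
tcp_rot: [-3.141, 0.002, -0.027]
ft_force: [0.0, 0.3, 0.4]
opening: 0.349
grip_force: 30.0
```

Run:
```python
from h import *
k=cam("wrist","w5")
s=cam("side");cv2.imwrite("pics/w5.png",np.vstack([k["f"][:340,:,::-1],cv2.resize(s["f"][150:280,220:460,::-1],(480,260))[:, :] if 0 else cv2.copyMakeBorder(cv2.resize(s["f"][150:280,220:460,::-1],(480,260)),0,0,0,160,0)]))
```

```text
(no output)
```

View pics/w5.png

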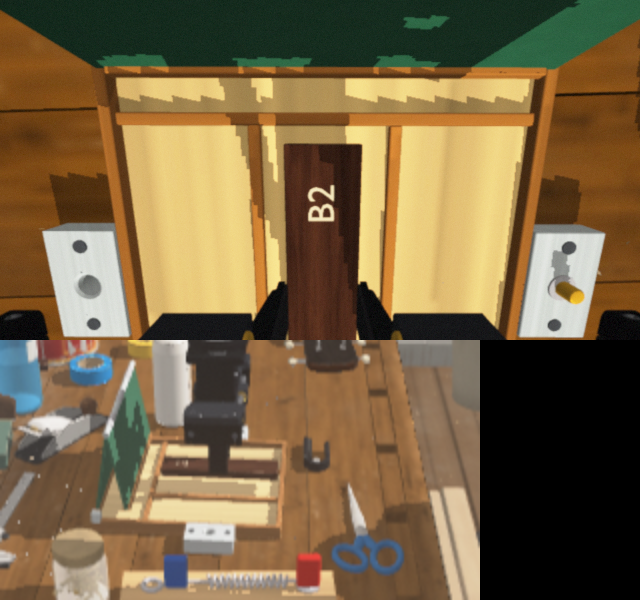

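Blank B hangs aligned over the middle bay (between battens at u=255 and 393), and the capo is on the bench in front, clear of the case. Lower and release.

arm_command(
  targets=[
    [1,0,8,0,0.1],
    [1,0,15,0,0.1],
    [1,0,20,0,0.1],
    [1,0,20,0,0.1],
    [1,0,20.5,0,0.1],
  ],
)

```text
t: 17.2
eef_pos: [545.9, -101.8, 18.1]
tcp_rot: [3.142, 0.0, -0.028]
ft_force: [0.2, 1.2, 0.3]
opening: 0.347
grip_force: 30.0
```

arm_command(
  targets=[
    [0,0,0,0,0.43],
    [0,0,0,0,0.43],
    [0,0,0,0,0.43],
    [0,0,0,0,0.43],
  ],
)

```text
t: 17.6
eef_pos: [545.9, -101.8, 18.3]
tcp_rot: [3.141, -0.0, -0.028]
ft_force: [0.4, -0.2, 0.4]
opening: 0.431
grip_force: 0.0
```

arm_command(
  targets=[
    [0,0,-20,0,0.43],
    [0,0,-60,0,0.5],
    [0,0,-105,0,0.6],
    [-20,-40,-110,-2,0.6],
    [-30,-85,-110,-4,0.6],
  ],
)

```text
t: 18.1
eef_pos: [517.9, -16.0, 129.8]
tcp_rot: [3.141, -0.003, 0.041]
ft_force: [0.2, 0.5, -0.7]
opening: 0.598
grip_force: 0.0
```

arm_command(
  targets=[
    [-9,-45,0,0,0.6],
    [-18,-90,0,0,0.6],
    [-27,-135,0,0,0.6],
    [-36,-180,0,0,0.6],
    [-45,-225,0,0,0.6],
  ],
)

```text
t: 18.6
eef_pos: [463.0, 208.7, 128.3]
tcp_rot: [-3.142, -0.0, 0.042]
ft_force: [1.6, 0.3, -0.2]
opening: 0.596
grip_force: 0.0
```

Run:
```python
from h import *
import pickle
np.set_printoptions(precision=3,suppress=True)
s=env.state();print(s["eef_pos"],s["tcp_rot"],tool([440.9,374.8,9]))
for n in("side","scene"):
    k=cam(n);pickle.dump(k,open(n+"6.pkl","wb"))
    cv2.imwrite("pics/%s6.png"%n,k["f"][:,:,::-1])
```

```text
[463.029 208.675 128.316] [-3.142 -0.     0.042] [ -15.149 -166.91   119.311]
```

View pics/side6.png

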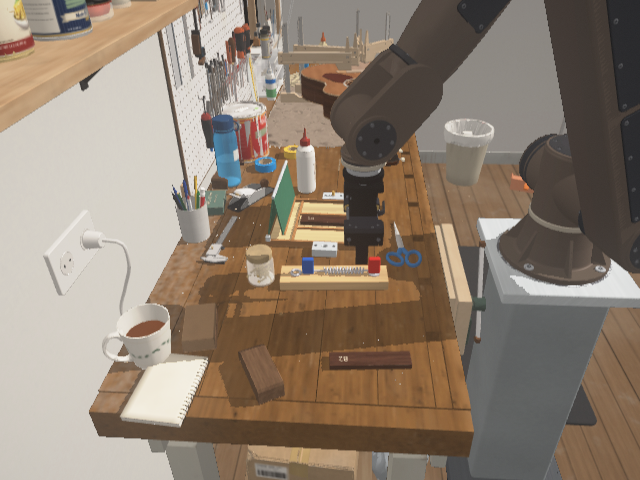

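Blank B is in the middle bay and blank A is unmoved at side (370,360). Now grip A.

arm_command(
  targets=[
    [-4,-42,0,-1,0.6],
    [-8,-84,10,-2,0.6],
    [-12,-126,30,-2,0.6],
    [-15,-167,60,-2,0.6],
    [-15,-167,85,-2,0.6],
  ],
)

```text
t: 19.2
eef_pos: [441.3, 376.5, 42.0]
tcp_rot: [-3.141, -0.002, 0.08]
ft_force: [0.7, -1.1, 0.1]
opening: 0.599
grip_force: 0.0
```

arm_command(
  targets=[
    [0,0,15,0,0.6],
    [0,0,28,0,0.6],
    [0,0,34.5,0,0.6],
    [0,0,35.5,0,0.6],
    [0,0,35.5,0,0.6],
  ],
)

```text
t: 19.7
eef_pos: [442.1, 373.0, 8.1]
tcp_rot: [-3.141, -0.001, 0.077]
ft_force: [0.0, -0.2, -0.0]
opening: 0.599
grip_force: 0.0
```

arm_command(
  targets=[
    [0,0,0,0,0.1],
    [0,0,0,0,0.1],
    [0,0,0,0,0.1],
    [0,0,0,0,0.1],
    [0,0,0,0,0.1],
  ],
)

```text
t: 20.2
eef_pos: [441.8, 373.3, 8.0]
tcp_rot: [-3.141, -0.001, 0.077]
ft_force: [-0.7, -1.0, 3.9]
opening: 0.352
grip_force: 30.0
```

arm_command(
  targets=[
    [0,0,0,0,0.1],
    [0,0,0,0,0.1],
  ],
)

```text
t: 20.4
eef_pos: [441.8, 373.3, 7.9]
tcp_rot: [-3.141, -0.001, 0.077]
ft_force: [-0.2, -0.6, 5.2]
opening: 0.354
grip_force: 30.0
```

arm_command(
  targets=[
    [0,0,-15,0,0.1],
    [0,0,-45,0,0.1],
    [0,0,-90,0,0.1],
    [7,40,-100,0,0.1],
    [14,80,-100,0,0.1],
  ],
)

```text
t: 20.9
eef_pos: [462.3, 294.5, 109.5]
tcp_rot: [-3.14, -0.003, 0.08]
ft_force: [1.1, -0.1, -1.0]
opening: 0.35
grip_force: 30.0
```

arm_command(
  targets=[
    [7.5,42,0,0,0.1],
    [15,84,0,0,0.1],
    [22.5,126,0,0,0.1],
    [30,168,0,0,0.1],
    [37.5,210,0,0,0.1],
  ],
)

```text
t: 21.4
eef_pos: [515.5, 86.3, 107.5]
tcp_rot: [3.142, 0.0, 0.077]
ft_force: [1.3, 0.1, -0.9]
opening: 0.353
grip_force: 30.0
```

arm_command(
  targets=[
    [7.5,42,0,2,0.1],
    [15,84,0,4,0.1],
    [22.4,125.8,0,6,0.1],
    [22.4,125.8,0,6,0.1],
    [22.4,125.8,20,6,0.1],
  ],
)

```text
t: 21.9
eef_pos: [548.5, -36.9, 88.8]
tcp_rot: [3.141, -0.003, -0.03]
ft_force: [-0.3, 0.6, -1.6]
opening: 0.349
grip_force: 30.0
```

arm_command(
  targets=[
    [0,0,20,0,0.1],
    [0,0,40,0,0.1],
    [0,0,50,0,0.1],
    [0,0,50,0,0.1],
  ],
)

```text
t: 22.3
eef_pos: [546.7, -35.2, 36.5]
tcp_rot: [-3.141, 0.002, -0.027]
ft_force: [-0.0, 0.5, 0.0]
opening: 0.351
grip_force: 30.0
```

Run:
```python
from h import *
import pickle
k=cam("wrist","w7");pickle.dump(k,open("w7.pkl","wb"))
```

```text
(no output)
```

View pics/w7.png

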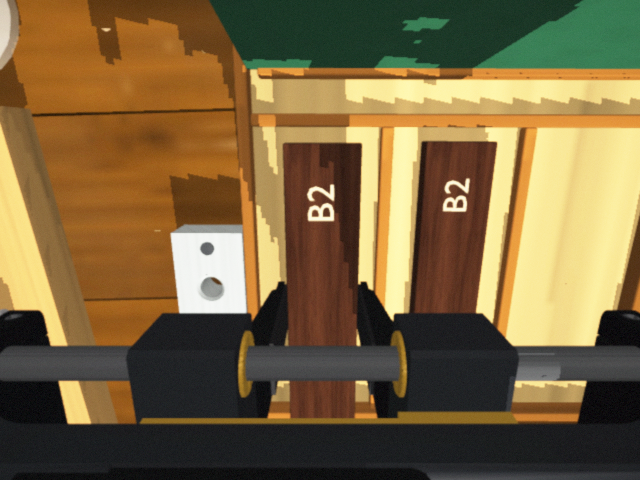

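Blank A is aligned over the left bay and B lies in the middle bay. Lower and release.

arm_command(
  targets=[
    [0,0,8,0,0.1],
    [0,0,15,0,0.1],
    [0,0,19.5,0,0.1],
    [0,0,20,0,0.1],
    [0,0,20.5,0,0.1],
  ],
)

```text
t: 22.85
eef_pos: [547.5, -35.7, 17.1]
tcp_rot: [3.142, 0.0, -0.028]
ft_force: [0.5, -0.3, -0.2]
opening: 0.352
grip_force: 30.0
```

arm_command(
  targets=[
    [0,0,0,0,0.42],
    [0,0,0,0,0.42],
    [0,0,0,0,0.42],
    [0,0,0,0,0.42],
  ],
)

```text
t: 23.25
eef_pos: [547.5, -35.7, 17.3]
tcp_rot: [3.141, -0.0, -0.027]
ft_force: [-0.4, 0.2, 0.2]
opening: 0.419
grip_force: 0.0
```

arm_command(
  targets=[
    [0,0,-15,0,0.42],
    [0,0,-55,0,0.5],
    [0,0,-100,0,0.6],
    [-40,-10,-130,0,0.8],
    [-80,-50,-150,0,1],
  ],
)

```text
t: 23.75
eef_pos: [475.5, 8.2, 165.5]
tcp_rot: [3.141, -0.003, -0.03]
ft_force: [1.6, 1.0, -0.2]
opening: 0.694
grip_force: 0.0
```

arm_command(
  targets=[
    [0,-40,-40,0,1],
    [0,-80,-60,0,1],
    [0,-90,-60,0,1],
    [0,-90,-60,0,1],
  ],
)

```text
t: 24.15
eef_pos: [478.2, 100.2, 223.7]
tcp_rot: [3.142, -0.001, -0.025]
ft_force: [-0.0, 0.1, -0.0]
opening: 0.986
grip_force: 0.0
```

Run:
```python
from h import *
import pickle
s=env.state();print(s["eef_pos"],s["tcp_rot"])
k=cam("wrist","w8");pickle.dump(k,open("w8.pkl","wb"))
```

```text
[478.1976114  100.24449954 223.6527989 ] [ 3.14153640e+00 -1.00146946e-03 -2.47464818e-02]
```

View pics/w8.png

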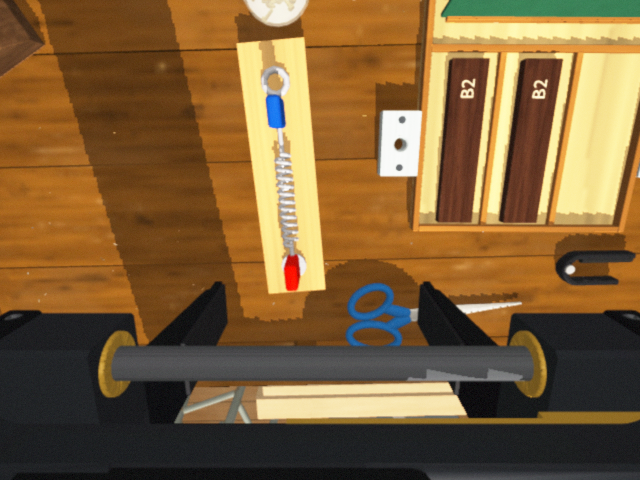

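A lies at w8 (464,140) and B at (530,140), both inside their bays. The red grip is at (292,272), the blue grip at (275,110), the hole at (400,144), and the cradle is empty of obstructions.

```bash
cat >> h.py <<'E'
def grips(k,x0,zr=52,zb=52,which="rb",reach=148,roi=None):
    "fit red/blue upright grips: silhouette IoU of 26x12x40 boxes (z from -27 to +13 about the point)"
    from scipy.optimize import minimize
    h=cv2.cvtColor(k["f"],cv2.COLOR_RGB2HSV)
    M={"r":cv2.inRange(h,(0,150,60),(8,255,255))|cv2.inRange(h,(172,150,60),(180,255,255)),"b":cv2.inRange(h,(105,150,50),(125,255,255))}
    def box(x,y,z,a):
        c,s=np.cos(a),np.sin(a)
        return np.array([w2px(k,[x+c*i-s*j,y+s*i+c*j,z+l]) for i in(-13,13) for j in(-6,6) for l in(-27,13)])
    def polys(q):
        c,s=np.cos(q[2]),np.sin(q[2]);d=dict(r=(q[0],q[1],zr),b=(q[0]+reach*c,q[1]+reach*s,zb))
        return {w:cv2.convexHull(np.round(box(*d[w],q[2])*16).astype(np.int32)) for w in which}
    m={}
    p0=polys(x0)
    for w in which:
        r=np.zeros(h.shape[:2],np.uint8);cv2.fillConvexPoly(r,p0[w],255,shift=4);r=cv2.dilate(r,np.ones((61,61)));m[w]=cv2.bitwise_and(M[w],r)
    def cost(q):
        t=0
        for w,p in polys(q).items():
            r=np.zeros(h.shape[:2],np.uint8);cv2.fillConvexPoly(r,p,255,lineType=cv2.LINE_AA,shift=4)
            r=r/255.;t+=1-np.minimum(r,m[w]/255.).sum()/np.maximum(np.maximum(r,m[w]/255.).sum(),1)
        return t
    best=None
    x0=np.array(x0,float)
    for dx in(-6,0,6):
        for dy in(-6,0,6):
            s=x0+[dx,dy,0];o=minimize(cost,s,method="Nelder-Mead",options=dict(initial_simplex=[s,s+[4,0,0],s+[0,4,0],s+[0,0,.06]]))
            if best is None or o.fun<best.fun:best=o
    return best.x,best.fun
E
python3 - <<'E'
from h import *
import pickle
np.set_printoptions(precision=3,suppress=True)
k=pickle.load(open("w8.pkl","rb"));k1=pickle.load(open("w1.pkl","rb"));k4=pickle.load(open("w4.pkl","rb"))
for kk in(k,k1,k4):print(grips(kk,[440,125,.04]))
K=pickle.load(open("k0.pkl","rb"))
for n in K:
    if n!="wrist":print(n,grips(K[n],[440,125,.04]))
print("hole",px2w(k,400,144,20),"eye cradle",px2w(k,275,81,25))
for c in([(452,58),(490,59),(476,222),(438,221)],[(523,58),(564,59),(536,222),(501,221)]):print("blank",np.mean([px2w(k,*p,20) for p in c],0))
E
```

```text
(array([429.897, 130.66 ,   0.043]), np.float64(0.6075474463971985))
(array([430.222, 130.573,   0.032]), np.float64(0.6272995141934959))
(array([430.135, 133.113,   0.055]), np.float64(0.627779264315763))
scene (array([436.667, 125.578,   0.041]), np.float64(0.6540168814567031))
side (array([429.718, 125.857,  -0.042]), np.float64(1.1671027546960564))
hole [549.008  24.63   20.   ] eye cradle [606.691 139.961  25.   ]
blank [546.956 -36.041  20.   ]
blank [545.392 -99.631  20.   ]
```

arm_command(
  targets=[
    [-10,-6,0,-8.5,0.4],
    [-20,-12,0,-17,0.4],
    [-30,-18,0,-25.5,0.4],
    [-40,-24,0,-34,0.4],
    [-48.5,-29.5,0,-42.5,0.4],
  ],
)

```text
t: 24.7
eef_pos: [430.0, 128.7, 222.2]
tcp_rot: [-3.14, 0.002, 0.719]
ft_force: [-0.1, 0.3, -0.1]
opening: 0.636
grip_force: 0.0
```

arm_command(
  targets=[
    [0,0,0,-8.5,0.4],
    [0,0,0,-17,0.4],
    [0,0,0,-25.5,0.4],
    [0,0,0,-34,0.4],
    [0,0,0,-42.5,0.4],
  ],
)

```text
t: 25.2
eef_pos: [430.5, 128.4, 222.2]
tcp_rot: [-3.139, 0.001, 1.46]
ft_force: [-0.6, 0.5, 0.2]
opening: 0.401
grip_force: 0.0
```

arm_command(
  targets=[
    [0,0,0,-8.5,0.4],
    [0,0,0,-17,0.4],
    [0,0,0,-25.5,0.4],
    [0,0,0,-34,0.4],
    [0,0,0,-42.5,0.4],
  ],
)

```text
t: 25.7
eef_pos: [430.5, 128.4, 222.1]
tcp_rot: [-3.139, -0.001, 2.202]
ft_force: [-0.5, 0.2, -0.5]
opening: 0.404
grip_force: 0.0
```

arm_command(
  targets=[
    [0,0,0,-8.5,0.4],
    [0,0,0,-17,0.4],
    [0,0,0,-25.5,0.4],
    [0,0,0,-34,0.4],
    [0,0,0,-42.5,0.4],
  ],
)

```text
t: 26.2
eef_pos: [430.5, 128.4, 222.2]
tcp_rot: [-3.14, -0.002, 2.944]
ft_force: [0.4, -0.3, 0.3]
opening: 0.4
grip_force: 0.0
```

arm_command(
  targets=[
    [0,0,20,-8.5,0.4],
    [0,0,50,-14,0.4],
    [0,0,80,-14,0.4],
    [0,0,100,-14,0.4],
    [0,0,110,-14,0.4],
  ],
)

```text
t: 26.7
eef_pos: [429.7, 128.4, 111.0]
tcp_rot: [-3.141, -0.004, -3.101]
ft_force: [0.7, 0.1, 0.6]
opening: 0.401
grip_force: 0.0
```

Run:
```python
from h import *
import pickle
np.set_printoptions(precision=3,suppress=True)
s=env.state();print(s["eef_pos"],s["tcp_rot"],s["joints"],tool([430.5,130.9,33]))
k=cam("side");print(cv2.imwrite("pics/s9.png",k["f"][:,:,::-1]))
k=cam("scene");pickle.dump(k,open("sc9.pkl","wb"));cv2.imwrite("pics/sc9.png",k["f"][:,:,::-1])
k=cam("wrist","w9");pickle.dump(k,open("w9.pkl","wb"))
```

```text
[429.72  128.445 111.007] [-3.141 -0.004 -3.101] [ 0.143  0.404  2.088 -0.     0.654 -1.468] [-1.225  2.475 78.001]
True
```

Run:
```python
from h import *
import pickle
np.set_printoptions(precision=3,suppress=True)
k=pickle.load(open("w9.pkl","rb"))
print(w2px(k,[430.5,130.9,65]),w2px(k,[417.5,130.9,65]),w2px(k,[417,131,25]))
h=cv2.cvtColor(k["f"],cv2.COLOR_RGB2HSV);m=cv2.inRange(h,(0,140,60),(10,255,255))|cv2.inRange(h,(170,140,60),(180,255,255))
n,l,st,ce=cv2.connectedComponentsWithStats(m);print([(st[i],ce[i]) for i in range(1,n) if st[i][4]>60])
cv2.imwrite("pics/w9c.png",cv2.resize(k["f"][180:360,210:430,::-1],None,fx=3,fy=3))
```

```text
[324.422 273.02 ] [325.354 252.531] [325.074 235.597]
[(array([315, 239,  20,  54, 959], dtype=int32), array([324.944, 266.44 ])), (array([  0, 284,  43,  31, 921], dtype=int32), array([ 18.707, 297.984])), (array([  83,  290,   47,   55, 2137], dtype=int32), array([106.148, 317.598])), (array([  93,  382,   32,   41, 1060], dtype=int32), array([107.584, 402.256]))]
```

View pics/w9c.png

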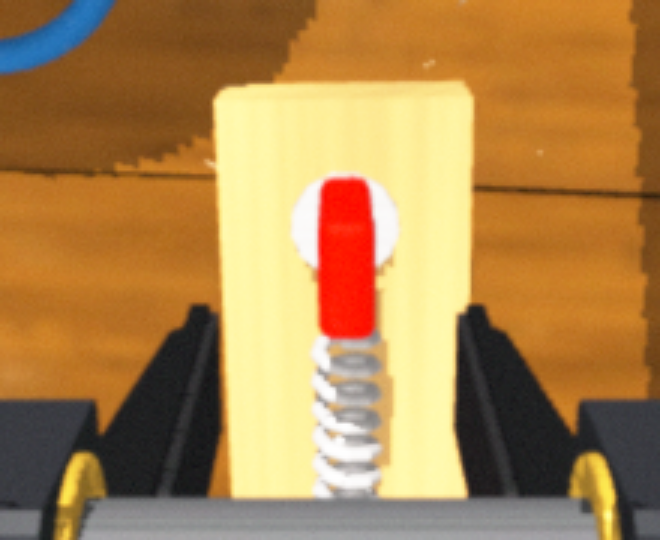

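The red grip is at w9 (325,266), 20 px wide, exactly where predicted, and the fingers straddle it. Grip and lift.

arm_command(
  targets=[
    [-1,2.5,20,0,0.4],
    [-1,2.5,45,0,0.4],
    [-1,2.5,65,0,0.4],
    [-1,2.5,77,0,0.4],
    [-1,2.5,78,0,0.4],
  ],
)

```text
t: 27.35
eef_pos: [431.7, 132.2, 35.2]
tcp_rot: [-3.141, -0.001, -3.099]
ft_force: [0.5, -0.9, 0.8]
opening: 0.401
grip_force: 0.0
```

arm_command(
  targets=[
    [0,0,0,0,0.3],
    [0,0,0,0,0],
    [0,0,0,0,0],
    [0,0,0,0,0],
    [0,0,0,0,0],
  ],
)

```text
t: 27.85
eef_pos: [431.9, 132.5, 36.0]
tcp_rot: [3.142, 0.001, -3.099]
ft_force: [0.1, -0.6, 6.8]
opening: 0.126
grip_force: 30.0
```

arm_command(
  targets=[
    [0,0,0,0,0],
    [0,0,0,0,0],
    [0,0,0,0,0],
    [0,0,0,0,0],
    [0,0,0,0,0],
  ],
)

```text
t: 28.35
eef_pos: [431.9, 132.5, 36.0]
tcp_rot: [-3.142, 0.001, -3.099]
ft_force: [-0.8, 0.1, 7.7]
opening: 0.125
grip_force: 30.0
```

arm_command(
  targets=[
    [0,0,-8,0,0],
    [0,0,-16,0,0],
    [0,0,-32,0,0],
    [0,0,-50,0,0],
    [0,0,-60,0,0],
  ],
)

```text
t: 28.85
eef_pos: [431.8, 132.5, 97.0]
tcp_rot: [3.142, 0.001, -3.099]
ft_force: [-0.5, 0.2, -1.5]
opening: 0.122
grip_force: 30.0
```

arm_command(
  targets=[
    [0,0,-10,8.5,0],
    [0,0,-20,17,0],
    [0,0,-30,25.5,0],
    [0,0,-30,34,0],
    [0,0,-30,42.5,0],
  ],
)

```text
t: 29.35
eef_pos: [431.6, 132.5, 126.0]
tcp_rot: [3.141, 0.001, 2.436]
ft_force: [-0.4, 0.4, -2.0]
opening: 0.123
grip_force: 30.0
```

arm_command(
  targets=[
    [0,0,0,8.5,0],
    [0,0,0,17,0],
    [0,0,0,25.5,0],
    [0,0,0,34,0],
    [0,0,0,42.5,0],
  ],
)

```text
t: 29.85
eef_pos: [431.5, 132.5, 125.7]
tcp_rot: [3.141, 0.0, 1.694]
ft_force: [0.7, -0.3, -1.5]
opening: 0.125
grip_force: 30.0
```

arm_command(
  targets=[
    [0,0,0,5,0],
    [0,0,0,9,0],
    [0,0,0,9,0],
    [0,0,0,9,0],
  ],
)

```text
t: 30.25
eef_pos: [431.6, 132.5, 125.6]
tcp_rot: [3.141, 0.0, 1.545]
ft_force: [0.7, 1.0, -1.4]
opening: 0.121
grip_force: 30.0
```

Run:
```python
from h import *
import pickle
np.set_printoptions(precision=3,suppress=True)
k=pickle.load(open("w9.pkl","rb"))
f=k["f"].astype(int);m=((f.min(2)>170)&(f.max(2)-f.min(2)<25)).astype(np.uint8)
m[:,:300]=0;m[:,350:]=0;m[:230]=0;m[285:]=0
ys,xs=np.nonzero(m);print(xs.min(),xs.max(),ys.min())
for r in range(235,285,4):
    q=np.nonzero(m[r])[0];print(r,q.min() if len(q) else None,q.max() if len(q) else None)
a=np.linspace(0,2*np.pi,200)
for zt in(24,26):
  for x in(429,430,431,432):
    p=np.array([w2px(k,[x+13*np.cos(t),130.9+13*np.sin(t),zt]) for t in a]);print(zt,x,p.min(0),p.max(0))
s=env.state();print(s["eef_pos"],s["tcp_rot"],s["ft_force"])
```

```text
307 342 238
235 None None
239 None None
243 312 337
247 309 340
251 308 341
255 308 342
259 308 341
263 310 340
267 313 336
271 None None
275 None None
279 None None
283 None None
24 429 [305.913 233.851] [342.47  268.929]
24 430 [305.871 235.233] [342.392 270.241]
24 431 [305.83  236.612] [342.313 271.55 ]
24 432 [305.788 237.989] [342.235 272.857]
26 429 [305.795 234.53 ] [342.616 269.841]
26 430 [305.753 235.922] [342.537 271.162]
26 431 [305.711 237.311] [342.458 272.48 ]
26 432 [305.67  238.697] [342.379 273.795]
[431.556 132.461 125.59 ] [3.141 0.    1.545] [ 0.696  0.956 -1.432]
```

arm_command(
  targets=[
    [-29,24,0,0,0],
    [-58,48,0,0,0],
    [-87,73,0,0,0],
    [-116,97,0,0,0],
    [-145,121,0,0,0],
  ],
)

```text
t: 30.75
eef_pos: [549.3, -17.2, 125.5]
tcp_rot: [-3.142, -0.0, 1.545]
ft_force: [0.0, 0.1, -1.0]
opening: 0.122
grip_force: 30.0
```

arm_command(
  targets=[
    [0,0,20,0,0],
    [0,0,40,0,0],
    [0,0,60,0,0],
    [0,0,60,0,0],
    [0,0,60,0,0],
  ],
)

```text
t: 31.25
eef_pos: [548.6, -15.8, 65.7]
tcp_rot: [-3.141, -0.0, 1.544]
ft_force: [0.6, 0.7, -1.8]
opening: 0.123
grip_force: 30.0
```

Run:
```python
from h import *
import pickle
np.set_printoptions(precision=3,suppress=True)
s=env.state();print(s["eef_pos"],s["tcp_rot"],s["ft_force"])
k=cam("wrist");pickle.dump(k,open("w10.pkl","wb"))
print(w2px(k,[548.7,24.5,20]))
cv2.imwrite("pics/w10.png",cv2.resize(k["f"][110:370,180:460,::-1],None,fx=2.3,fy=2.3,interpolation=cv2.INTER_CUBIC))
```

```text
[548.605 -15.795  65.705] [-3.141 -0.     1.544] [ 0.554  0.733 -1.821]
[321.159 206.888]
```

View pics/w10.png

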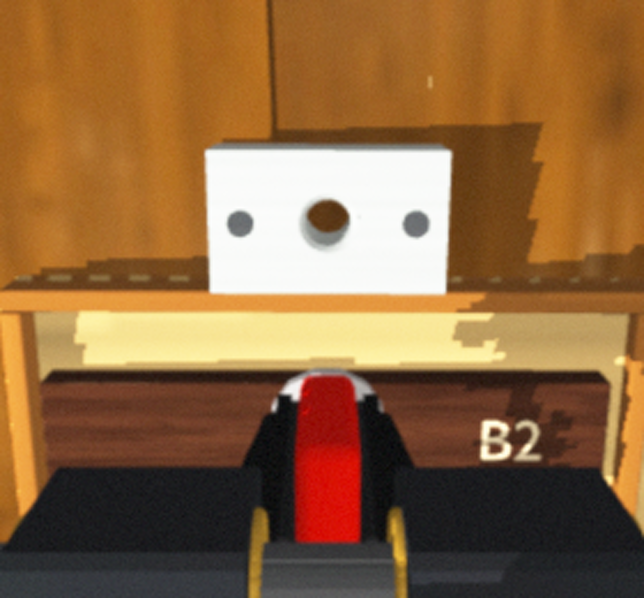

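The hole is at w10 (321.7,207), as predicted. The disc's far edge is at v≈270.4 and its centre u≈322.4.

Run:
```python
from h import *
import pickle
np.set_printoptions(precision=2,suppress=True)
k=pickle.load(open("w10.pkl","rb"))
f=k["f"].astype(int)
for r in range(266,284):
    q=[x for x in range(290,356) if f[r,x].min()>130 and f[r,x].max()-f[r,x].min()<40];print(r,(q[0],q[-1],len(q)) if q else None,end="; ")
a=np.linspace(0,2*np.pi,200)
print()
for zt in(51.7,54.7):
  for d in(-1,0,1,2):
    p=np.array([w2px(k,[548.6+13*np.cos(t),-15.8+d+13*np.sin(t),zt]) for t in a]);print(zt,d,p.min(0),p.max(0),w2px(k,[548.6,-15.8+d,zt]))
print("hole",px2w(k,321.9,207,20))
```

```text
266 None; 267 None; 268 None; 269 None; 270 None; 271 (315, 318, 3); 272 (314, 319, 6); 273 (310, 312, 3); 274 (308, 333, 5); 275 (306, 335, 8); 276 (305, 337, 10); 277 (304, 339, 13); 278 (303, 340, 13); 279 (303, 340, 13); 280 (302, 341, 15); 281 (303, 337, 10); 282 (307, 337, 6); 283 (307, 336, 4); 
51.7 -1 [298.12 271.91] [347.73 317.9 ] [322.92 295.32]
51.7 0 [298.03 270.08] [347.71 316.19] [322.87 293.55]
51.7 1 [297.95 268.24] [347.7  314.48] [322.82 291.78]
51.7 2 [297.86 266.39] [347.68 312.76] [322.77 290.  ]
54.7 -1 [297.76 273.91] [348.11 320.49] [322.93 297.63]
54.7 0 [297.67 272.05] [348.09 318.76] [322.88 295.83]
54.7 1 [297.59 270.18] [348.08 317.03] [322.83 294.03]
54.7 2 [297.5  268.31] [348.06 315.29] [322.78 292.23]
hole [549.12  24.42  20.  ]
```

arm_command(
  targets=[
    [10,0,0,0,0],
    [25,-0.5,0,0,0],
    [39.7,-0.7,0,0,0],
    [39.7,-0.7,0,0,0],
    [39.7,-0.7,0,0,0],
  ],
)

```text
t: 31.8
eef_pos: [549.0, 24.7, 65.6]
tcp_rot: [3.141, 0.0, 1.545]
ft_force: [-0.3, -0.3, -1.3]
opening: 0.127
grip_force: 30.0
```

arm_command(
  targets=[
    [0,0,7,0,0],
    [0,0,12,0,0],
    [0,0,15,0,0],
    [0,0,18,0,0],
    [0,0,20,0,0],
  ],
)

```text
t: 32.3
eef_pos: [548.9, 23.7, 45.1]
tcp_rot: [-3.141, 0.0, 1.543]
ft_force: [1.6, -0.1, -1.1]
opening: 0.125
grip_force: 30.0
```

arm_command(
  targets=[
    [0,0,3,0,0],
    [0,0,6,0,0],
    [0,0,9,0,0],
    [0,0,10.5,0,0],
    [0,0,10.5,0,0],
  ],
)

```text
t: 32.8
eef_pos: [548.9, 23.9, 34.7]
tcp_rot: [-3.141, 0.0, 1.543]
ft_force: [0.2, 0.3, -1.8]
opening: 0.125
grip_force: 30.0
```

arm_command(
  targets=[
    [0,0,1,0,0],
    [0,0,1,0,0],
  ],
)

```text
t: 33.0
eef_pos: [549.1, 23.9, 34.1]
tcp_rot: [3.141, 0.0, 1.543]
ft_force: [0.4, -0.8, -0.9]
opening: 0.126
grip_force: 30.0
```

arm_command(
  targets=[
    [0,0,0.5,0,0.1],
    [0,0,0.5,0,0.4],
    [0,0,0.5,0,0.4],
    [0,0,0.5,0,0.4],
    [0,0,0.5,0,0.4],
  ],
)

```text
t: 33.5
eef_pos: [549.0, 23.9, 33.4]
tcp_rot: [-3.142, 0.0, 1.543]
ft_force: [0.2, -0.6, 1.1]
opening: 0.38
grip_force: 0.0
```

arm_command(
  targets=[
    [0,0,-10,0,0.4],
    [0,0,-30,0,0.4],
    [0,0,-60,0,0.4],
    [0,0,-77,0,0.4],
    [0,0,-77,0,0.4],
  ],
)

```text
t: 34.0
eef_pos: [550.0, 23.8, 113.2]
tcp_rot: [3.137, 0.0, 1.543]
ft_force: [0.6, 0.3, -1.4]
opening: 0.402
grip_force: 0.0
```

arm_command(
  targets=[
    [-35,0,0,0,0.4],
    [-75,0,0,0,0.4],
    [-115,0,0,0,0.4],
    [-148,0,0,0,0.4],
    [-148,0,0,0,0.4],
  ],
)

```text
t: 34.5
eef_pos: [544.6, -127.3, 109.8]
tcp_rot: [-3.141, 0.0, 1.54]
ft_force: [-0.4, 0.7, -0.1]
opening: 0.401
grip_force: 0.0
```

Run:
```python
from h import *
import pickle
np.set_printoptions(precision=2,suppress=True)
s=env.state();print(s["eef_pos"],s["tcp_rot"],s["ft_force"])
k=cam("wrist");pickle.dump(k,open("w11.pkl","wb"))
h=cv2.cvtColor(k["f"],cv2.COLOR_RGB2HSV)
for m in(cv2.inRange(h,(0,140,60),(10,255,255))|cv2.inRange(h,(170,140,60),(180,255,255)),cv2.inRange(h,(105,140,50),(125,255,255))):
    n,l,st,ce=cv2.connectedComponentsWithStats(m);print([(st[i],ce[i]) for i in range(1,n) if st[i][4]>60])
b=np.array([544.7,-123.6])
for z in(62,50,23):
  for d in((0,13),(0,0),(0,-13),(6,13)):print(z,d,w2px(k,[b[0]+d[0],b[1]+d[1],z]))
k2=cam("side")
im=np.hstack([cv2.resize(k["f"][60:360,200:440,::-1],(400,500)),cv2.resize(k2["f"][160:285,255:355,::-1],(400,500),interpolation=cv2.INTER_CUBIC)])
cv2.imwrite("pics/w11.png",im)
```

```text
[ 544.59 -127.28  109.8 ] [-3.14  0.    1.54] [-0.43  0.73 -0.12]
[(array([311,   0,  22,  33, 667], dtype=int32), array([321.62,  14.94])), (array([ 329,   89,  111,   54, 4404], dtype=int32), array([387.39, 115.73])), (array([ 205,   90,  115,   54, 5196], dtype=int32), array([258.22, 115.76])), (array([ 327,  191,  114,   48, 4089], dtype=int32), array([384.46, 213.03])), (array([ 223,  192,   95,   47, 3979], dtype=int32), array([269.87, 214.88]))]
[(array([   0,    0,   92,   65, 1593], dtype=int32), array([39.72, 28.62])), (array([313, 231,  19,  53, 905], dtype=int32), array([322.25, 257.56]))]
62 (0, 13) [322.13 245.42]
62 (0, 0) [322.78 266.04]
62 (0, -13) [323.42 286.03]
62 (6, 13) [332.17 245.12]
50 (0, 13) [322.13 240.26]
50 (0, 0) [322.76 259.96]
50 (0, -13) [323.37 279.1 ]
50 (6, 13) [331.68 239.97]
23 (0, 13) [322.14 230.3 ]
23 (0, 0) [322.7  248.22]
23 (0, -13) [323.25 265.67]
23 (6, 13) [330.75 230.04]
```

View pics/w11.png

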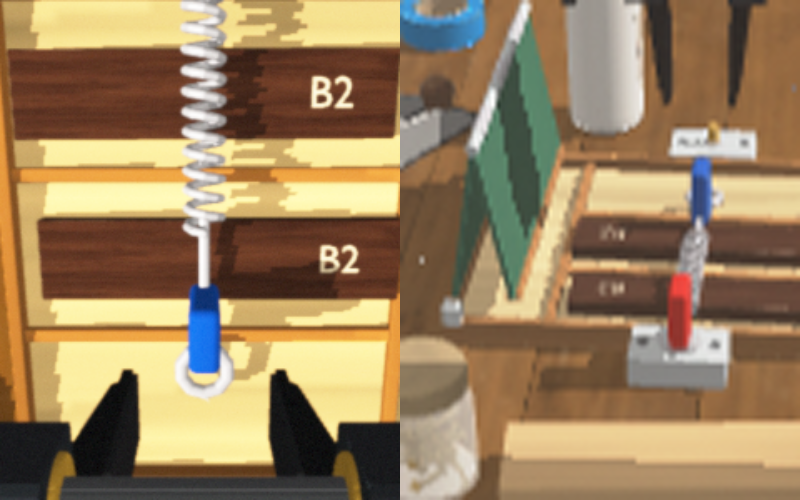

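Blue is at w11 (322,258), as predicted. In the side view the red end stands in the left block. Grip blue now.

arm_command(
  targets=[
    [2,0,20,0,0.4],
    [3.5,0,40,0,0.4],
    [3.5,0,60,0,0.4],
    [3.5,0,72,0,0.4],
    [3.5,0,74,0,0.4],
  ],
)

```text
t: 35.1
eef_pos: [544.4, -119.5, 35.2]
tcp_rot: [-3.139, -0.001, 1.544]
ft_force: [-0.4, 0.8, -0.0]
opening: 0.399
grip_force: 0.0
```

arm_command(
  targets=[
    [0,0,0,0,0.3],
    [0,0,0,0,0],
    [0,0,0,0,0],
    [0,0,0,0,0],
    [0,0,0,0,0],
  ],
)

```text
t: 35.6
eef_pos: [545.2, -120.7, 37.0]
tcp_rot: [3.141, 0.0, 1.543]
ft_force: [-0.6, 0.8, 3.1]
opening: 0.125
grip_force: 30.0
```

arm_command(
  targets=[
    [0,0,0,0,0],
    [0,0,0,0,0],
    [0,0,-3,0,0],
    [0,0,-6,0,0],
    [0,0,-6,0,0],
  ],
)

```text
t: 36.1
eef_pos: [545.0, -120.5, 42.7]
tcp_rot: [3.142, 0.0, 1.543]
ft_force: [-0.3, -0.3, -1.4]
opening: 0.122
grip_force: 30.0
```

arm_command(
  targets=[
    [-8,0,-2,0,0],
    [-16,0,-4,0,0],
    [-24,0,-6,0,0],
    [-32,0,-8,0,0],
    [-40,0,-10,0,0],
  ],
)

```text
t: 36.6
eef_pos: [543.7, -161.2, 52.5]
tcp_rot: [-3.141, -0.0, 1.543]
ft_force: [0.0, 5.3, -2.6]
opening: 0.124
grip_force: 30.0
```

arm_command(
  targets=[
    [-8,0,-2,0,0],
    [-16,0,-3,0,0],
    [-24,0,-3,0,0],
    [-32,0,-3,0,0],
    [-37,0,-3,0,0],
  ],
)

```text
t: 37.1
eef_pos: [542.5, -197.8, 55.4]
tcp_rot: [-3.141, -0.001, 1.543]
ft_force: [0.3, 8.1, -2.2]
opening: 0.125
grip_force: 30.0
```

arm_command(
  targets=[
    [0,0,0,0,0],
    [0,0,0,0,0],
  ],
)

```text
t: 37.3
eef_pos: [542.4, -197.5, 55.3]
tcp_rot: [-3.141, -0.001, 1.543]
ft_force: [-0.4, 7.9, -2.2]
opening: 0.126
grip_force: 30.0
```

Run:
```python
from h import *
import pickle
np.set_printoptions(precision=2,suppress=True)
s=env.state();print(s["eef_pos"],s["tcp_rot"],s["ft_force"])
K={n:cam(n) for n in("scene","side","wrist")};pickle.dump(K,open("k12.pkl","wb"))
for n,k in K.items():
    print(n,"post top/bot",w2px(k,[542,-227.4,34]),w2px(k,[542,-227.4,20]))
    h=cv2.cvtColor(k["f"],cv2.COLOR_RGB2HSV)
    for l,m in(("red",cv2.inRange(h,(0,140,60),(8,255,255))|cv2.inRange(h,(172,140,60),(180,255,255))),("blue",cv2.inRange(h,(105,140,50),(125,255,255))),("brass",cv2.inRange(h,(18,150,120),(28,255,255)))):
        n_,_,st,ce=cv2.connectedComponentsWithStats(m);print(l,[(st[i].tolist(),ce[i].round(1).tolist()) for i in range(1,n_) if 8<st[i][4]<1500 and 200<ce[i][0]<450 and 100<ce[i][1]<340])
k=K["wrist"];print(w2px(k,[549,24.5,62]))
for n in("scene","side"):
  for p in([s["eef_pos"][0],-200.6,s["eef_pos"][2]+14],[542,-227.4,45]):print(n,w2px(K[n],p))
```

```text
[ 542.43 -197.47   55.32] [-3.14 -0.    1.54] [-0.36  7.89 -2.17]
scene post top/bot [397.85 216.23] [397.58 221.16]
red [([313, 106, 9, 7, 39], [316.4, 108.4]), ([350, 122, 4, 5, 18], [351.4, 124.2]), ([360, 126, 8, 33, 167], [362.6, 144.1]), ([370, 127, 9, 28, 171], [373.1, 141.4]), ([350, 129, 8, 32, 166], [353.6, 147.9]), ([250, 179, 6, 7, 35], [252.5, 181.9]), ([325, 242, 13, 21, 185], [331.2, 252.1])]
blue [([317, 110, 20, 15, 187], [327.4, 116.4]), ([247, 160, 2, 26, 39], [247.6, 170.7]), ([235, 164, 4, 13, 21], [236.3, 169.7]), ([388, 203, 9, 16, 71], [391.1, 211.4]), ([401, 294, 6, 5, 9], [403.2, 295.6]), ([411, 301, 9, 4, 10], [414.9, 302.3])]
brass [([255, 158, 3, 11, 17], [256.2, 163.2]), ([379, 172, 15, 5, 17], [385.5, 174.1])]
side post top/bot [331.85 190.86] [331.88 195.21]
red [([258, 117, 8, 13, 33], [260.5, 124.4]), ([245, 119, 15, 39, 250], [252.3, 140.8]), ([240, 124, 6, 22, 50], [243.1, 132.9]), ([302, 133, 8, 10, 31], [306.0, 139.2]), ([262, 135, 5, 17, 47], [263.9, 142.8]), ([201, 197, 4, 9, 24], [202.0, 201.2]), ([322, 228, 6, 19, 99], [324.5, 236.6])]
blue [
[... 1468 characters left out ...]
], [315.6, 126.1]), ([298, 126, 8, 4, 14], [301.4, 127.4]), ([344, 127, 8, 6, 16], [347.1, 129.9]), ([352, 126, 13, 8, 32], [360.0, 130.2]), ([366, 126, 10, 7, 26], [370.4, 128.2]), ([380, 128, 9, 5, 14], [385.1, 129.1]), ([420, 129, 4, 6, 10], [420.9, 131.8]), ([221, 131, 7, 4, 11], [224.0, 131.9]), ([371, 130, 8, 6, 12], [375.2, 133.1]), ([405, 130, 4, 4, 9], [407.0, 131.2]), ([424, 131, 8, 5, 18], [427.0, 133.1]), ([438, 130, 6, 6, 15], [440.7, 132.6])]
blue []
brass [([255, 176, 10, 1, 10], [259.5, 176.0]), ([352, 176, 9, 1, 9], [356.0, 176.0]), ([408, 176, 20, 1, 20], [417.5, 176.0])]
[ 324.56 -343.31]
scene [392.17 207.43]
scene [398.07 212.32]
side [331.11 184.2 ]
side [331.83 187.42]
```

The pull is 7.9 N, matching 77 mm of stretch, so the leg is holding. Lower the eye slowly.

arm_command(
  targets=[
    [0,0,3,0,0],
    [0,0,6,0,0],
    [0,0,9,0,0],
    [0,0,9,0,0],
  ],
)

```text
t: 37.85
eef_pos: [542.4, -197.2, 46.0]
tcp_rot: [-3.14, -0.001, 1.543]
ft_force: [-0.1, 7.9, -0.8]
opening: 0.124
grip_force: 30.0
```

arm_command(
  targets=[
    [0,0,3,0,0],
    [0,0,6,0,0],
    [0,0,8,0,0],
    [0,0,8,0,0],
  ],
)

```text
t: 38.25
eef_pos: [542.6, -197.2, 39.2]
tcp_rot: [-3.141, -0.001, 1.543]
ft_force: [-1.3, 10.1, 7.2]
opening: 0.126
grip_force: 30.0
```

Contact at about block height. Check capture: shift the eye back toward red and watch the force.

arm_command(
  targets=[
    [0,0,-1,0,0],
    [2,0,-1,0,0],
    [4,0,-1,0,0],
    [4,0,-1,0,0],
  ],
)

```text
t: 38.65
eef_pos: [542.8, -194.2, 39.5]
tcp_rot: [-3.141, 0.001, 1.543]
ft_force: [-2.8, -2.3, -1.7]
opening: 0.125
grip_force: 30.0
```

arm_command(
  targets=[
    [1,0,0,0,0],
    [2,0,0,0,0],
    [2,0,0,0,0],
  ],
)

```text
t: 38.95
eef_pos: [542.8, -193.8, 39.4]
tcp_rot: [3.141, 0.002, 1.543]
ft_force: [-4.8, -14.7, -6.0]
opening: 0.127
grip_force: 30.0
```

The force reversed to −14.7 N, so the post holds the eye. Relax and release.

arm_command(
  targets=[
    [-2.5,0,0,0,0],
    [-2.5,0,0.5,0,0],
    [-2.5,0,0.5,0,0.15],
    [-2.5,0,0.5,0,0.4],
    [-2.5,0,0.5,0,0.4],
  ],
)

```text
t: 39.45
eef_pos: [543.2, -194.1, 39.1]
tcp_rot: [3.141, 0.0, 1.544]
ft_force: [-0.4, 0.0, 0.1]
opening: 0.262
grip_force: 0.0
```

arm_command(
  targets=[
    [0,0,0,0,0.4],
    [0,0,0,0,0.4],
    [0,0,-10,0,0.4],
    [0,0,-30,0,0.4],
    [0,0,-60,0,0.4],
  ],
)

```text
t: 39.95
eef_pos: [542.4, -193.8, 99.2]
tcp_rot: [-3.14, -0.001, 1.543]
ft_force: [0.6, -0.7, -0.4]
opening: 0.4
grip_force: 0.0
```

arm_command(
  targets=[
    [0,0,-30,0,0.4],
    [0,0,-50,0,0.4],
    [0,0,-50,0,0.4],
    [0,0,-50,0,0.4],
  ],
)

```text
t: 40.35
eef_pos: [542.9, -194.0, 149.4]
tcp_rot: [3.141, 0.0, 1.543]
ft_force: [0.1, 0.1, -0.6]
opening: 0.401
grip_force: 0.0
```

Run:
```python
from h import *
import pickle
np.set_printoptions(precision=2,suppress=True)
s=env.state();print(s["eef_pos"],s["tcp_rot"],s["ft_force"])
k=cam("wrist");pickle.dump(k,open("w13.pkl","wb"))
h=cv2.cvtColor(k["f"],cv2.COLOR_RGB2HSV)
for l,m in(("blue",cv2.inRange(h,(105,140,50),(125,255,255))),("brass",cv2.inRange(h,(18,150,120),(28,255,255)))):
    n_,_,st,ce=cv2.connectedComponentsWithStats(m);print(l,[(st[i].tolist(),ce[i].round(1).tolist()) for i in range(1,n_) if 30<st[i][4]<3000 and 250<ce[i][0]<400])
for y in(-197,-200,-203):
  print(y,[w2px(k,[542.5,y+d,z]) for d,z in((13,63),(-13,63),(13,23))])
print("post",w2px(k,[542,-227.4,34]))
```

```text
[ 542.9  -193.96  149.4 ] [3.14 0.   1.54] [ 0.13  0.08 -0.57]
blue [([314, 229, 17, 42, 617], [321.9, 249.8])]
brass [([361, 169, 34, 1, 34], [377.5, 169.0]), ([318, 274, 9, 12, 89], [322.2, 279.6])]
-197 [array([321.61, 239.77]), array([322.61, 274.71]), array([321.63, 227.02])]
-200 [array([321.73, 243.9 ]), array([322.72, 278.62]), array([321.73, 230.66])]
-203 [array([321.84, 248.  ]), array([322.83, 282.51]), array([321.83, 234.28])]
post [322.49 282.64]
```

arm_command(
  targets=[
    [0,0,-45,0,1],
    [0,0,-90,0,1],
    [0,0,-135,0,1],
    [0,0,-175,0,1],
    [0,0,-175,0,1],
  ],
)

```text
t: 40.9
eef_pos: [544.1, -194.5, 328.2]
tcp_rot: [3.135, 0.003, 1.543]
ft_force: [-0.2, -0.6, -1.0]
opening: 0.765
grip_force: 0.0
```

Run:
```python
from h import *
import pickle
np.set_printoptions(precision=1,suppress=True)
k=cam("wrist","w14");f=k["f"].astype(int)
h=cv2.cvtColor(k["f"],cv2.COLOR_RGB2HSV)
q=[577.2,-102.4,-.027];c,s=np.cos(q[2]),np.sin(q[2])
# rectify case top plane z=20: x' in case -130..130, y' -160..160, 2px/mm
C=np.float32([(-130,-160),(130,-160),(130,160),(-130,160)])
src=np.float32([w2px(k,[q[0]+c*x-s*y,q[1]+s*x+c*y,20]) for x,y in C])
print(src)
H=cv2.getPerspectiveTransform(src,np.float32([((y+160)*2,(x+130)*2) for x,y in C]))
g=cv2.warpPerspective(k["f"],H,(640,520));gh=cv2.cvtColor(g,cv2.COLOR_RGB2HSV)
m=cv2.inRange(g,(20,5,0),(115,70,60));m=cv2.morphologyEx(m,cv2.MORPH_CLOSE,np.ones((25,25)));m=cv2.morphologyEx(m,cv2.MORPH_OPEN,np.ones((21,21)))
n,l,st,ce=cv2.connectedComponentsWithStats(m)
for i in range(1,n):
    if st[i][4]>3000:
        r=cv2.minAreaRect(np.argwhere(l==i)[:,::-1].astype(np.float32));print("blank? case x,y",r[0][1]/2-130,r[0][0]/2-160,np.array(r[1])/2,r[2])
for n_,m in(("red",cv2.inRange(h,(0,170,90),(6,255,255))|cv2.inRange(h,(174,170,90),(180,255,255))),("blue",cv2.inRange(h,(105,140,50),(125,255,255)))):
    a,_,st,ce=cv2.connectedComponentsWithStats(m);print(n_,[(st[i].tolist()) for i in range(1,a) if 60<st[i][4]<2000])
for y in(11,37):
  for z in(23,63):print("red expect",y,z,w2px(k,[548.9,y,z]))
for yy in(-209,-183):
  for z in(23,63):print("blue expect",yy,z,w2px(k,[542.9,yy,z]))
print(env.state()["t"],env.state()["eef_pos"])
```

```text
[[245.6 252.7]
 [442.3 252.3]
 [468.1 -28.8]
 [229.1 -29.3]]
blank? case x,y -32.0 65.5 [149.  33.] 90.0
blank? case x,y -25.25 0.5 [149.5  31. ] 90.0
blank? case x,y 25.75 120.5 [50.5 25. ] 90.0
red [[314, 0, 11, 20, 192], [390, 308, 11, 27, 137]]
blue [[115, 0, 70, 36, 480], [315, 196, 10, 24, 201]]
red expect 11 23 [320.   19.2]
red expect 11 63 [320.1   7.2]
red expect 37 23 [319.4  -7.6]
red expect 37 63 [319.3 -22.5]
blue expect -209 23 [320.3 213.9]
blue expect -209 63 [320.3 220.4]
blue expect -183 23 [319.7 193.5]
blue expect -183 63 [319.7 198.3]
40.95 [ 543.4 -194.2  325.1]
```

```bash
python3 -c "
from cell import env
print(env.job_done())"
```

```text
the job is handed in; nothing more can be done
None
```

I handed the job in at about 41 s; the verdict wasn't shown to me. By my measurements the cover is folded back, the capo is on the bench clear of the case, both blanks present lie in their own bays, and the spring is stretched from the hole to the post with everything released. I did not check the cover, capo, squeeze bottle or peg jar again after the last moves.

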